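# Load the nib spinner and hold its lid at pulse

## Robot

A 6-joint arm with a two-finger parallel gripper is mounted at the origin on a cart in front of the work surface, level with it; the furniture and walls round the work are solid. World frame = base frame: x ahead of the robot, y to its left, z up, the work surface at z = 0. Lengths are in mm, angles in degrees, forces in N, time in s.
With the tool pointing down it reaches from about 300 to 850 mm from the base axis. Payload 4.2 kg.
Tool frame: the origin (TCP) lies midway between the tips of the shut fingers; the grasp point (between the pads) lies 19 mm behind it; z points along the fingers, x is the direction in which the jaws open and shut, and the axes are right-handed (so a half turn about z gives the same grasp; the last joint's range is limited). The gripper opens to 91 mm and grips with 3 to 60 N. Pads are 32 mm wide; open, the fingers measure 118 mm over their backs; the gripper's body (76 mm by 178 mm) begins 60 mm behind the grasp point.
Start: joints at [71.391, 18.312, 89.639, -0, 72.044, -1.146], TCP at [172.561, 548.512, 213.976] pointing down, gripper open.
Joint ranges: [-177.97, 177.97], [-48.28, 115.42], [12.27, 149.76], [-77.06, 257.06], [2.81, 150.46], [-146.56, 146.56]. Speed limits (degrees/s): [147.25, 147.25, 180, 180, 180, 180].

## Interface

Orientations are given as [roll, pitch, yaw] about the fixed x, y, z axes, in that order (R = Rz(yaw) Ry(pitch) Rx(roll)).
In Python, from workcell import env gives the robot as it stands. The module is installed in compiled form; this text tells all that it offers.
- The arm moves only by the tool drive_tool, never from a script. Its argument "series" is a list of rows, each a list of 3 entries, a list of its own where there are three numbers: the closure, from 0 (fully open) to 1 (shut), then the shift along the tool's x, y, z in mm, then the turn, a rotation vector about the tool's x, y, z in rad. In form: [[gripper, [dx, dy, dz], [rx, ry, rz]], ...]. A call has exactly 5 rows; each row is the pose to reach, as a shift and turn from the pose commanded when the call began, along the tool's axes at that moment; what a row does not reach only later rows make up. A row lasts 1/10 s, in which the tool goes at most 50 mm and 8.59 degrees, less where a joint would pass 70% of its speed; a pose out of reach is approached as far as the arm can. A call with a gripper value outside its range is refused whole. The fingers move at their own pace and stop on an object; "squeeze" is the grip in N (left out, the last holds). Time passes only in rows, so rows that repeat a pose let the fingers close, or fill a call up. It gives the time, the measured TCP pose, the force and the opening at its end, in the units of the state.
- env.state(): the state, without advancing time (a new reading comes with each control period).
- env.grab_frame(name): name is "scene" or "top" or "wrist"; returns a dict with "image" (480x640x3 uint8, red, green, blue), "K" (3x3 intrinsics, pixels), "origin" and "orientation" of the camera in the world. Camera axes: x right, y down, z forward; pixel columns grow to the right and rows downward; lengths in mm; the calibration is good to about 2 mm. A picture is of the moment at which its call begins. There is no depth.
- env.job_done(): hands the job in, once; it reports no verdict.
The state is a dict: "time_s": time; "qpos": joint angles; "qvel": joint speeds; "effort": joint torques, N m; "ee_pos": TCP position; "ee_rot": TCP orientation; "force": force on the tool from outside, world axes, zero at the start; "torque": the same for the moment, N m; "gripper_width": finger opening in mm.
Only numpy, scipy, OpenCV 4.12 (cv2) and the standard library are available. Lean on these libraries where they do the work, as an engineer would, in place of code of your own. Each camera call takes 0.05 s, during which the arm holds its last target.

## Task

Give the rinsed pen nibs a pulse in the nib spinner: lower the rotor's hub over the spindle until the rotor sits fully down and let go of it, then put the clear lid on with its two lugs down in the notches. Twist the lid clockwise, seen from above, until its grip bar points at the pulse mark (the single long ridge), without ever turning it on into the lock click, and keep holding it there against the return spring: finish with the lid still gripped. Leave the single roll of washi tape, the sharpener and the sticky-note cube where they are.

Things in the scene. Friction and masses are not known exactly. Their poses are not given: they have to be found in the camera images.
- spinner: Nib spinner, fixed: round white housing, 132 mm across, 62 mm high, open on top, black rocker switch on its -x side. Origin at the centre of its underside, z up. Bowl: radius 52 mm, floor at z 22 mm; a flange, z 57 to 62 mm, narrows the mouth to radius 45.5 mm, with two 20 mm wide notches on the +x and -x axis for the lid's lugs. Clockwise from above is falling yaw.
- spinner_mouth (a point): centre of the spinner's mouth on the collar's top face, 62 mm above the counter. When seated, the lid's rim rests on this face and the rotor's underside is 32 mm below it; the seated rotor's hub then stands 30 mm above this face, inside the lid's hollow dome (room for 36 mm)
- spindle_tip (a point): pointed tip of the upright steel spindle (8 mm thick) on the spinner's axis, 70 mm above the counter; the rotor's seat on it is 40 mm lower
- notch (a point): centre of the +x notch, 49 mm from the axis, at the collar's top (the other notch is opposite). Outside each notch the collar bears a small square mark
- pulse_mark (a point): pulse mark: single long radial ridge on the collar, 0.62 rad clockwise from the +x notch, 59 mm from the axis (a second one is opposite). The pair of short ridges farther on, 1.10 rad from the notch, marks the lock
- pulse_ring (a joint): Spring-return switch ring under the flange, pushed round by the lugs; rad, 0 at rest, grows clockwise. The lid turns about 0.07 rad (0 to 0.15 with play) from the notches before it meets the ring; at the pulse mark it reads about 0.55. Spring: 0.04 N m at 0, 0.12 N m at pulse; turns a released lid back. Lock detents resist (0.5 N m) from 0.83, click at about 0.93.
- rotor: Aluminium rotor: disc of 75 mm diameter with a central hub tube, 19 mm outside, 12 mm bore right through, 62 mm high, and six black pen nib units 26.5 mm from the axis, reaching 26 mm height. Origin at the centre of its underside, z up along the hub; about 0.12 kg. Stands on the counter; grip the hub across its top 30 mm.
- rotor_top (a point): centre of the hub's top end, 62 mm above the rotor's underside
- lid: Bayonet lid standing on its plug: grey plug ring (88 mm outside, 13 mm deep, tapered foot), rim of 114 mm diameter, clear dome, grey grip bar on top, 66 mm long (lid's x), 13 mm thick (y), z 53 to 85 mm. Two lugs on the plug under the bar's ends (+x, -x): 14 mm wide, out to radius 50 mm, z 1.5 to 6.5 mm. Origin: centre of the plug's underside. Same after half a turn; 0.14 kg.
- lid_grip (a point): middle of the grip bar, 74 mm above the plug's underside, 11 mm below the bar's top
- lid_rim (a point): centre of the rim's underside, the face that rests on the collar
- washi_roll: bystander: small roll of paper tape lying flat, 46 mm across, 15 mm high, origin at the centre of its underside
- sharpener: bystander: metal pencil sharpener, 27x25x13 mm, origin at the centre of its underside
- sticky_cube: bystander: block of sticky notes, 61x61x38 mm, origin at the centre of its underside
Things that resemble listed ones, but are neither listed nor needed, are in the scene too. There is more than one size of the rotor; the job needs the larger.

How it is judged (in metres and radians):
On the way, in this order (a step that is already met when the one before it is completed fails the run):
1. the rotor sits fully down on the spindle, upright and let go, before the lid goes on (horizontal distance between rotor and spinner below 0.006 m and z of rotor in the frame of spinner between 0.026 and 0.034 m and angle between rotor's own z axis and vertical below 0.08 rad and contact force between the fingers and rotor below 0.2 N and horizontal distance between lid and spinner above 0.08 m), for 0.2 s.
2. the lid is down on the collar with its lugs through the notches, not yet twisted (horizontal distance between lid_rim and spinner_mouth below 0.005 m and z of lid_rim in the frame of spinner_mouth below 0.0035 m and angle between lid's own z axis and vertical below 0.07 rad and value of joint pulse_ring below 0.2 rad), for 0.05 s.
3. the lid is twisted to the pulse mark and held there (angle between the x axis of lid and the x axis of spinner, either way round between 0.46 and 0.78 rad and value of joint pulse_ring between 0.32 and 0.8 rad and contact force between the fingers and lid above 1 N), for 0.5 s.
At the end, for the whole second after the job is handed in: Rotor on the spindle (6 mm off axis at most, underside within 4 mm of its seat, upright). Lid level on the collar (within 3.5 mm, centred to 5 mm), gripped, at rest, its bar within 9 degrees of the pulse mark, pushing the ring round. Bystanders within 20 mm of where they stood (all of step 3 and velocity of joint pulse_ring between -0.1 and 0.1 rad/s and horizontal distance between lid_rim and spinner_mouth below 0.005 m and z of lid_rim in the frame of spinner_mouth below 0.0035 m and angle between lid's own z axis and vertical below 0.07 rad and horizontal distance between rotor and spinner below 0.006 m and z of rotor in the frame of spinner below 0.034 m and angle between rotor's own z axis and vertical below 0.08 rad and distance of each of washi_roll, sharpener, sticky_cube from where it was at the start of the episode below 0.02 m); the arm keeps its last pose, push and grip.
It fails at once if the lid is turned on into the lock click (value of joint pulse_ring above 0.92 rad).
It fails at once if a bystander is disturbed (distance of any of washi_roll, sharpener, sticky_cube from where it was at the start of the episode above 0.03 m).
It also fails if it takes over 48 s, if anything falls off the work surface, if the arm or the gripper's body presses on something with over 40 N, if the wrist force passes 120 N, or if a joint passes its speed limit or range.

## Working session

There is one attempt and no reset: what is moved stays moved. The work goes in short steps, Python scripts to look and compute and a tool call to move; the robot and the scene stay as the last step left them, time stands still between calls to the robot, and variables do not carry over. Pictures are saved under pics/ and viewed, and the job is handed in when it is done.

Besides the shell and the picture viewer there is one more tool, called after "Call:" by a JSON object that holds its "op" and its "data", one argument or row to a line. drive_tool: Moves the arm, as the interface text tells. Its arguments: {"type":"object","properties":{"series":{"type":"array","items":{"type":"array"}},"squeeze":{"type":"number"}},"required":["series"]}

```bash
mkdir -p pics
cat > h.py <<'E'
import numpy as np, cv2
from workcell import env
def snap(n,fn):
    f=env.grab_frame(n); cv2.imwrite(f'pics/{fn}.png',cv2.cvtColor(f['image'],cv2.COLOR_RGB2BGR))
    np.savez(f'pics/{fn}.npz',**{k:np.array(v) for k,v in f.items()}); return f
def ld(fn): return dict(np.load(f'pics/{fn}.npz'))
from scipy.spatial.transform import Rotation as R
def Rm(o):
    o=np.array(o,float)
    return o if o.shape==(3,3) else R.from_euler('xyz',o,degrees=True).as_matrix()
def ray(f,u,v,z):
    d=Rm(f['orientation'])@np.linalg.inv(f['K'])@np.array([u,v,1.]); o=np.array(f['origin'],float)
    return o+d*(z-o[2])/d[2]
def proj(f,p):
    c=Rm(f['orientation']).T@(np.array(p,float)-f['origin']); q=np.array(f['K'])@c; return q[:2]/q[2]
E
python3 - <<'E'
from h import *
for n in ['scene','top','wrist']:
    f=snap(n,n+'0'); print(n,f['origin'],f['orientation'],f['K'])
print(env.state())
E
```

```text
scene [ 146.37262662 -431.33516987  831.95733821] [-135.77744328    1.21341492  -34.99913816] [[620.99294406   0.         324.62408439]
 [  0.         620.99294406 239.04989964]
 [  0.           0.           1.        ]]
top [ 350.2550742   177.82495868 1023.1994232 ] [-168.02732939    0.25606609  -90.95331424] [[492.89898789   0.         316.6095074 ]
 [  0.         492.89898789 250.83759431]
 [  0.           0.           1.        ]]
wrist [108.07143554 568.46245752 383.94577055] [1.65974706e+02 1.01020417e-01 7.25113350e+01] [[404.48436189   0.         314.59995015]
 [  0.         404.48436189 241.64522002]
 [  0.           0.           1.        ]]
{'time_s': 0.15, 'qpos': array([ 7.13915870e+01,  1.83432015e+01,  8.96904026e+01, -1.13030121e-03,
        7.20412350e+01, -1.14492173e+00]), 'qvel': array([ 0.06496343, -0.14671922, -0.18497694, -0.01327014,  0.05593122,
       -0.07348387]), 'effort': array([ 2.32359173e-05, -4.12772441e+01, -2.32154399e+01,  7.28923967e-02,
        4.34672122e-02, -7.22617528e-05]), 'ee_pos': array([172.43547834, 548.15217909, 213.31329592]), 'ee_rot': array([-1.79999579e+02,  7.48455650e-02,  7.25368582e+01]), 'force': array([ 0.01119862, -0.08151801,  0.35469247]), 'torque': array([ 0.02929057, -0.01391308, -0.04689032]), 'gripper_width': 91.45301381825648}
```

View pics/scene0.png

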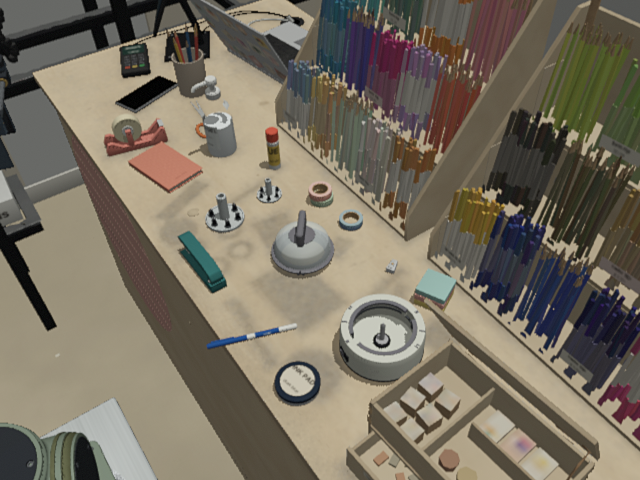

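View pics/top0.png

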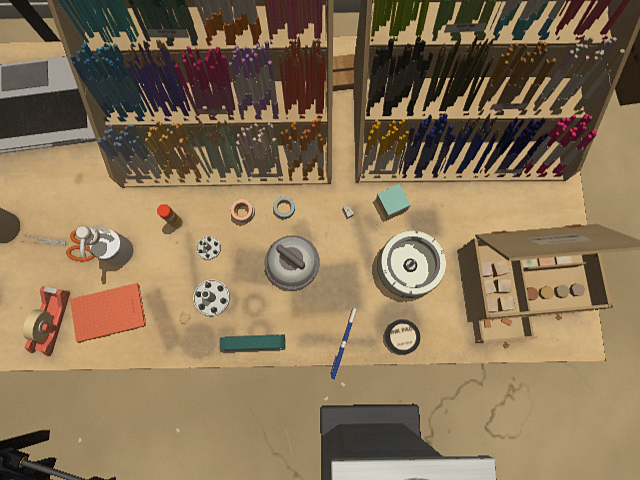

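View pics/wrist0.png

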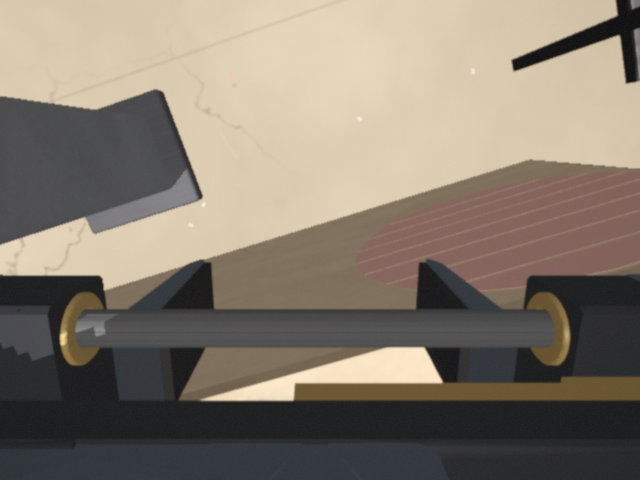

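Run:
```python
from h import *
f=ld('top0'); im=cv2.cvtColor(f['image'],cv2.COLOR_RGB2BGR)
a=cv2.resize(im[215:315,360:460],(400,400),interpolation=cv2.INTER_CUBIC)
b=cv2.resize(im[215:315,242:342],(400,400),interpolation=cv2.INTER_CUBIC)
cv2.imwrite('pics/c1.png',np.hstack([a,b]))
g=ld('scene0'); im=cv2.cvtColor(g['image'],cv2.COLOR_RGB2BGR)
a=cv2.resize(im[285:385,330:430],(400,400),interpolation=cv2.INTER_CUBIC)
b=cv2.resize(im[170:270,190:290],(400,400),interpolation=cv2.INTER_CUBIC)
cv2.imwrite('pics/c2.png',np.hstack([a,b]))
for n,u,v,z in [('rotTop',211,298,62),('spin',411,265,62),('lid',292,258,85),('small',208,247,30),('washi',242,210,15),('washi2',284,207,15),('sharp',348,211,13),('cube',392,200,38)]: print(n,ray(f,u,v,z))
```

```text
rotTop [463.4885811 386.8094396  62.       ]
spin [522.18780083  -7.63068499  62.        ]
lid [535.88787175 226.68510541  85.        ]
small [572.96355832 402.90672166  30.        ]
washi [655.79351809 336.17771564  15.        ]
washi2 [660.83997885 246.69072655  15.        ]
sharp [650.1171911  110.44744221  13.        ]
cube [664.91926379  19.5953504   38.        ]
```

View pics/c1.png

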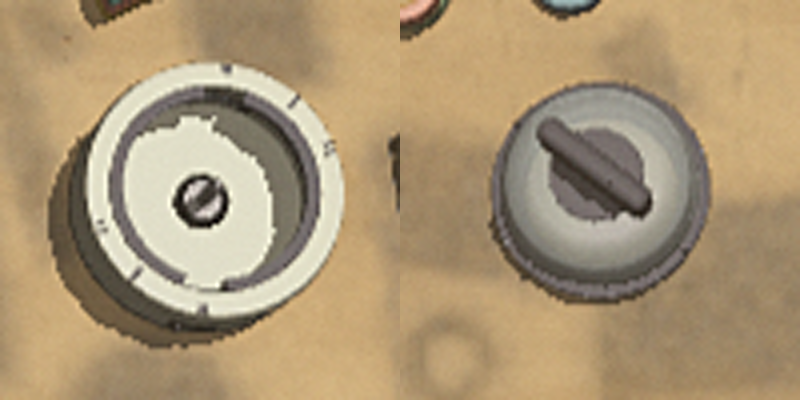

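View pics/c2.png

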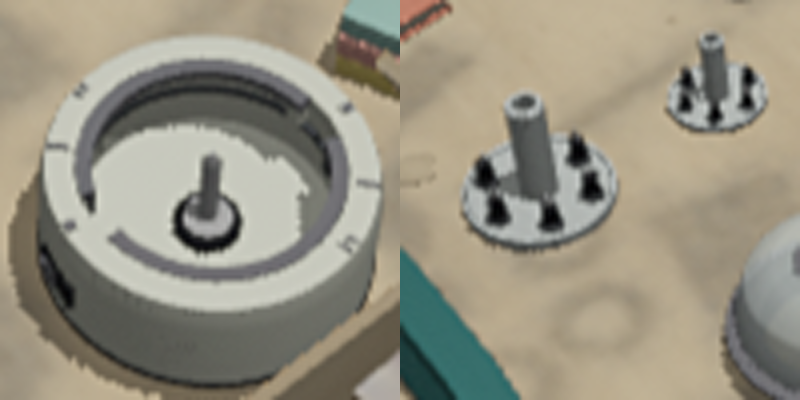

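Run:
```python
from h import *
t=ld('top0'); s=ld('scene0')
def un(c,ox,oy,k=4): return ((c[0]+.5)/k-.5+ox,(c[1]+.5)/k-.5+oy)
for nm,f,o,ms in [('top',t,(360,215),[(227,68),(203,308),(293,100),(137,273),(329,148),(102,226)]),('scene',s,(330,285),[(348,107),(69,226),(370,183),(57,147),(348,243),(80,90)])]:
    P=np.array([ray(f,*un(c,*o),62)[:2] for c in ms]); c=P.mean(0)
    print(nm,'centre',c)
    for k in range(3):
        d=P[2*k]-P[2*k+1]; print(np.linalg.norm(d)/2,np.degrees(np.arctan2(d[1],d[0])),P[2*k:2*k+2].mean(0))
# spindle tip in the two views
print('tip top',ray(t,*un((212,187),360,215),70),'scene',ray(s,*un((211,157),330,285),70))
# rotor
print('rotor hub scene',ray(s,*un((524-400,102),190,170),62),'disc',ray(s,*un((540-400,188),190,170),8))
f=t; im=f['image']; cv2.imwrite('pics/c3.png',cv2.resize(cv2.cvtColor(im[270:325,180:240],cv2.COLOR_RGB2BGR),None,fx=10,fy=10,interpolation=cv2.INTER_CUBIC))
im=s['image'];cv2.imwrite('pics/c4.png',cv2.resize(cv2.cvtColor(im[200:280,260:340],cv2.COLOR_RGB2BGR),None,fx=7,fy=7,interpolation=cv2.INTER_CUBIC))
# lid bar ends in top
A=[ray(t,*un(c,242,215),85)[:2] for c in [(549-400,130),(640-400,200)]]
d=A[0]-A[1];print('lid',(A[0]+A[1])/2,np.linalg.norm(d),np.degrees(np.arctan2(d[1],d[0])))
```

```text
top centre [529.72879104 -13.06320308]
61.10049250512154 -8.86097959178131 [529.67158821 -12.83781246]
59.45084012734183 -43.774796896380295 [530.04381452 -13.13384871]
60.29490507823381 -71.95940348115558 [529.47097038 -13.21794807]
scene centre [528.28436016 -10.65870439]
60.9108197207234 -8.793653914814552 [528.1117441  -10.82153074]
59.50754437408472 -44.002426291243374 [528.60598669 -10.88537412]
60.63416660125391 -71.9362465923895 [528.13534968 -10.26920832]
tip top [527.93701373  -9.6869235   70.        ] scene [526.52516676 -12.13046018  70.        ]
rotor hub scene [471.67855227 400.55357077  62.        ] disc [470.97812005 399.0595628    8.        ]
lid [540.22170404 230.14252231] 56.49583015582683 51.14352392659283
```

View pics/c3.png

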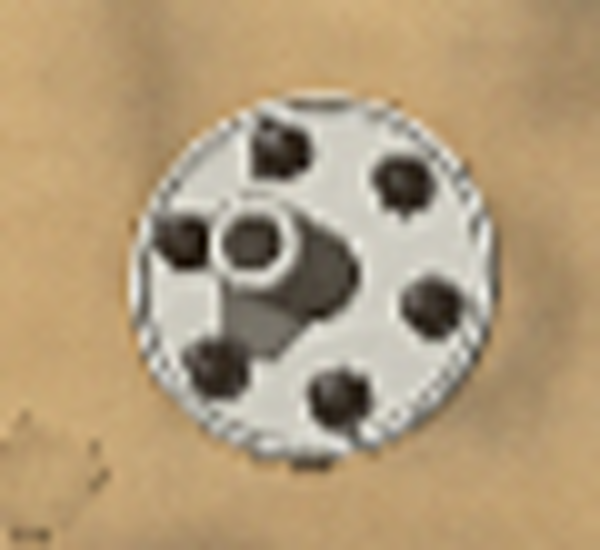

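View pics/c4.png

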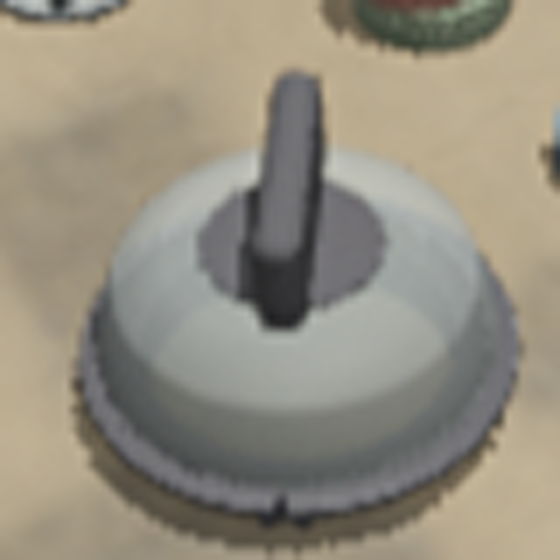

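```bash
cat >> h.py <<'E'
def un(c,ox,oy,k=4): return ((c[0]+.5)/k-.5+ox,(c[1]+.5)/k-.5+oy)
def to(cur,yaw,tgt,tyaw=None):
    "world target -> tool shift mm, turn rad about tool z (tool pointing down)"
    y=np.radians(yaw); d=np.array(tgt,float)-np.array(cur,float)
    s=[np.cos(y)*d[0]+np.sin(y)*d[1], np.sin(y)*d[0]-np.cos(y)*d[1], -d[2]]
    return np.round(s,1), (0 if tyaw is None else round(-np.radians(tyaw-yaw),4))
E
python3 - <<'E'
from h import *
t=ld('top0'); s=ld('scene0')
print('hub top',ray(t,*un((252,241),180,270,10),62),'disc',ray(t,*un((316,277),180,270,10),5))
print(ray(s,*un((524-400,102),190,170),62),ray(s,*un((540-400,190),190,170),5))
print(to([172.56,548.51,213.98],72.54,[469,396,200]))
print(proj(ld('wrist0'),[172.4,548.2,213.3]))
E
```

```text
hub top [472.24384692 399.30369465  62.        ] disc [471.75628764 398.9346657    5.        ]
[471.67855227 400.55357077  62.        ] [471.48507833 400.8437779    5.        ]
(array([-56.5, 328.5,  14. ]), 0)
[315.28227372 295.18493246]
```

Run:
```python
from h import *
print(to([172.56,548.51,213.98],72.54,[472,400,204]))
```

```text
(array([-51.8, 330.2,  10. ]), 0)
```

Call:
{"op": "drive_tool", "data": {
  "series": [
    [0, [-10, 50, 2], [0, 0, 0]],
    [0, [-20, 98, 4], [0, 0, 0]],
    [0, [-30, 146, 6], [0, 0, 0]],
    [0, [-40, 194, 8], [0, 0, 0]],
    [0, [-51.6, 240, 10], [0, 0, 0]]
  ]
}}

```text
time_s: 0.65
ee_pos: [387.6, 426.0, 203.6]
ee_rot: [-180.0, 0.0, 72.5]
force: [0.3, 0.5, -0.7]
gripper_width: 91.3
```

Call:
{"op": "drive_tool", "data": {
  "series": [
    [0, [0, 40, 0], [0, 0, 0]],
    [0, [0, 75, 0], [0, 0, 0]],
    [0, [0, 90, 0], [0, 0, 0]],
    [0, [0, 90, 0], [0, 0, 0]],
    [0, [0, 90, 0], [0, 0, 0]]
  ]
}}

```text
time_s: 1.15
ee_pos: [470.7, 400.5, 203.6]
ee_rot: [-179.9, 0.0, 72.5]
force: [-0.5, 0.9, 0.8]
gripper_width: 91.3
```

Run:
```python
from h import *
f=snap('wrist','w1'); s=env.state(); print(s['ee_pos'],s['ee_rot'],f['origin'],f['orientation'])
for z in (0,5,62): print(z,proj(f,[472,400,z]))
```

```text
[470.33562953 400.7857287  203.8662343 ] [-1.79929257e+02  2.12930216e-02  7.25961464e+01] [406.56194349 420.66867665 374.44103282] [1.66064094e+02 4.85458223e-02 7.25184244e+01]
0 [314.87751471 216.54841955]
5 [314.87653737 217.52226083]
62 [314.86329907 230.71320031]
```

View pics/w1.png

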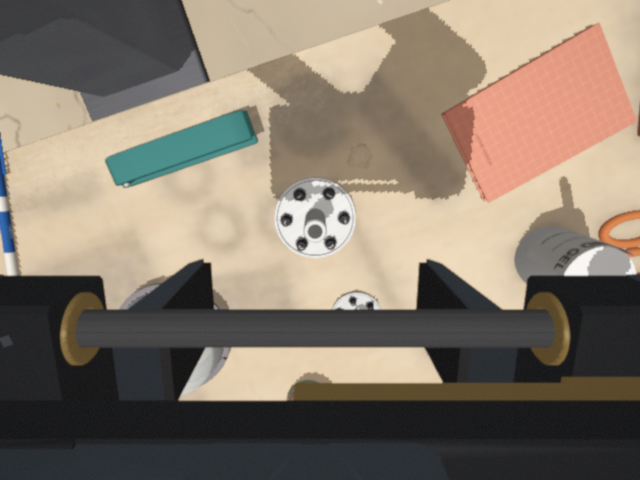

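Call:
{"op": "drive_tool", "data": {
  "series": [
    [0, [0.5, 0.5, 40], [0, 0, 0]],
    [0, [0.5, 0.5, 80], [0, 0, 0]],
    [0, [0.5, 0.5, 120], [0, 0, 0]],
    [0, [0.5, 0.5, 140], [0, 0, 0]],
    [0, [0.5, 0.5, 140], [0, 0, 0]]
  ]
}}

```text
time_s: 1.7
ee_pos: [468.9, 399.9, 60.9]
ee_rot: [-179.7, 0.3, 72.7]
force: [-0.4, -0.2, 0.2]
gripper_width: 90.9
```

Run:
```python
from h import *
f=snap('wrist','w2'); s=env.state(); print(s['ee_pos'],s['ee_rot'])
print(proj(f,[472,400,62]),proj(f,[472,400,5]),'tcp',proj(f,s['ee_pos']))
```

```text
[470.5045156  400.93415003  63.21670756] [-1.79893368e+02  1.25040496e-01  7.26414831e+01]
[317.33510077 302.25096259] [317.30592718 264.93799057] tcp [318.3420004  299.71576944]
```

View pics/w2.png

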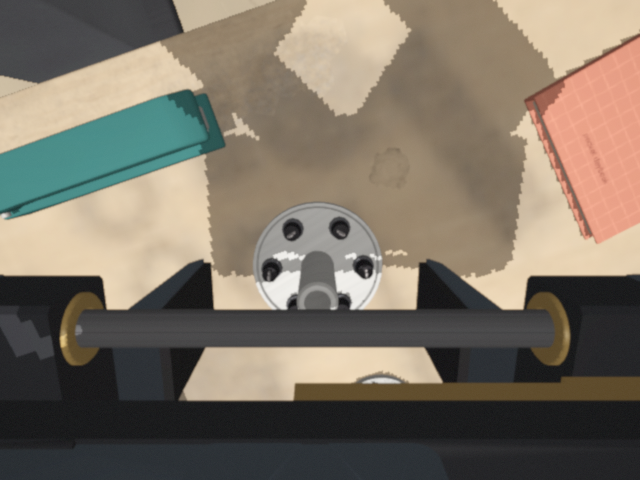

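Call:
{"op": "drive_tool", "data": {
  "series": [
    [0, [0, 0, 15], [0, 0, 0]],
    [0, [0, 0, 30], [0, 0, 0]],
    [0, [0, 0, 30], [0, 0, 0]],
    [0.5, [0, 0, 30], [0, 0, 0]],
    [1, [0, 0, 30], [0, 0, 0]]
  ],
  "squeeze": 30
}}

```text
time_s: 2.25
ee_pos: [473.2, 401.6, 35.8]
ee_rot: [179.9, -0.2, 72.6]
force: [-0.3, 0.8, -0.5]
gripper_width: 77.9
```

Call:
{"op": "drive_tool", "data": {
  "series": [
    [1, [0, 0, 0], [0, 0, 0]],
    [1, [0, 0, 0], [0, 0, 0]],
    [1, [0, 0, 0], [0, 0, 0]],
    [1, [0, 0, 0], [0, 0, 0]],
    [1, [0, 0, 0], [0, 0, 0]]
  ]
}}

```text
time_s: 2.75
ee_pos: [472.5, 400.6, 34.0]
ee_rot: [-180.0, -0.0, 72.5]
force: [-0.4, 1.0, -0.1]
gripper_width: 37.9
```

Run:
```python
from h import *
f=snap('wrist','w3'); s=env.state(); print(s['ee_pos'],s['ee_rot'],s['force'],s['gripper_width'])
y=np.radians(72.54)
for dy in (-2,0,2): print(dy,proj(f,s['ee_pos']+np.array([np.sin(y)*dy,-np.cos(y)*dy,62-s['ee_pos'][2]])))
```

```text
[472.52101414 400.53862958  33.92106724] [-1.79996223e+02  1.03625189e-04  7.25303587e+01] [0.0051894  0.77901256 0.20437971] 33.96744927115621
-2 [315.03891852 317.60835087]
0 [315.04055225 322.44071353]
2 [315.04217577 327.24291117]
```

View pics/w3.png

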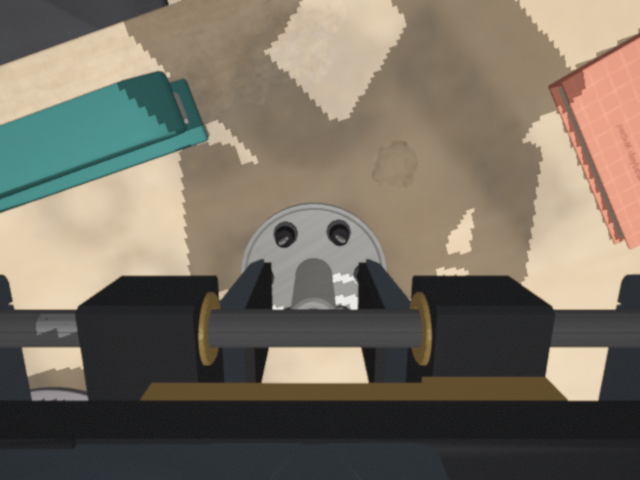

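Call:
{"op": "drive_tool", "data": {
  "series": [
    [1, [0, 0, 0], [0, 0, 0]],
    [1, [0, 0, 0], [0, 0, 0]],
    [1, [0, 0, 0], [0, 0, 0]],
    [1, [0, 0, 0], [0, 0, 0]],
    [1, [0, 0, 0], [0, 0, 0]]
  ]
}}

```text
time_s: 3.3
ee_pos: [472.4, 400.5, 33.9]
ee_rot: [-180.0, 0.0, 72.5]
force: [0.9, -0.3, -0.3]
gripper_width: 17.5
```

Call:
{"op": "drive_tool", "data": {
  "series": [
    [1, [0, 0, -10], [0, 0, 0]],
    [1, [0, 0, -40], [0, 0, 0]],
    [1, [0, 0, -80], [0, 0, 0]],
    [1, [0, 0, -100], [0, 0, 0]],
    [1, [0, 0, -110], [0, 0, 0]]
  ]
}}

```text
time_s: 3.8
ee_pos: [473.5, 401.5, 147.2]
ee_rot: [179.8, -0.3, 72.5]
force: [-0.0, 0.1, -0.8]
gripper_width: 17.7
```

Run:
```python
from h import *
f=snap('scene','s1'); s=env.state(); print(s['ee_pos'],s['ee_rot'],s['force'],s['gripper_width'])
print(to([472,400.2,144],72.54,[528.5,-12,180]))
cv2.imwrite('pics/s1c.png',cv2.resize(cv2.cvtColor(f['image'][60:280,120:320],cv2.COLOR_RGB2BGR),None,fx=2.5,fy=2.5))
```

```text
[473.54385293 401.5383637  147.52379981] [179.83192952  -0.2694318   72.53961891] [ 0.09971668  0.63600891 -0.40518262] 17.476215224402402
(array([-376.3,  177.6,  -36. ]), 0)
```

View pics/s1c.png

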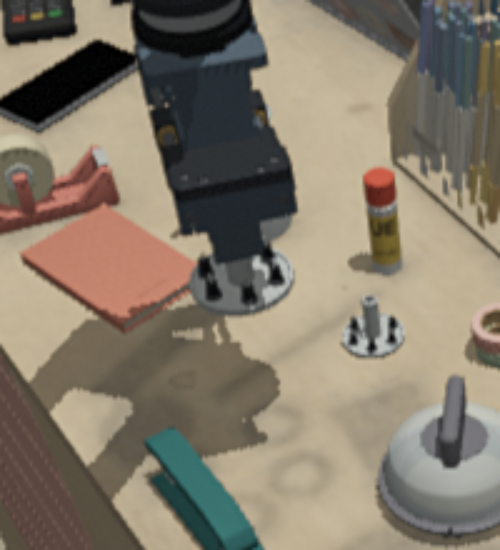

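Run:
```python
from h import *
t=ld('top0'); s=ld('scene0')
def tri(a,b):
    P=[]
    for f,p in((t,a),(s,b)):
        d=Rm(f['orientation'])@np.linalg.inv(f['K'])@np.array([*p,1.]); P.append((np.array(f['origin']),d/np.linalg.norm(d)))
    A=np.stack([P[0][1],-P[1][1]],1); x=np.linalg.lstsq(A,P[1][0]-P[0][0],rcond=None)[0]
    p=P[0][0]+x[0]*P[0][1];q=P[1][0]+x[1]*P[1][1]; return (p+q)/2,np.linalg.norm(p-q)
print(tri((478,238),(426,322)),tri((463,252),(447,345)),tri((467,316),(371,404)))
cv2.imwrite('pics/c5.png',cv2.cvtColor(np.hstack([cv2.resize(t['image'][215:365,440:640],None,fx=2,fy=2),cv2.resize(s['image'][300:450,360:560],None,fx=2,fy=2)]),cv2.COLOR_RGB2BGR))
```

```text
(array([ 536.88987897, -101.82557214,  172.31339728]), np.float64(25.311159709559888)) (array([ 549.69438056, -106.96926281,  100.29131648]), np.float64(23.703311658437915)) (array([ 423.54196277, -108.4902176 ,   75.00191575]), np.float64(9.654936573332728))
```

View pics/c5.png

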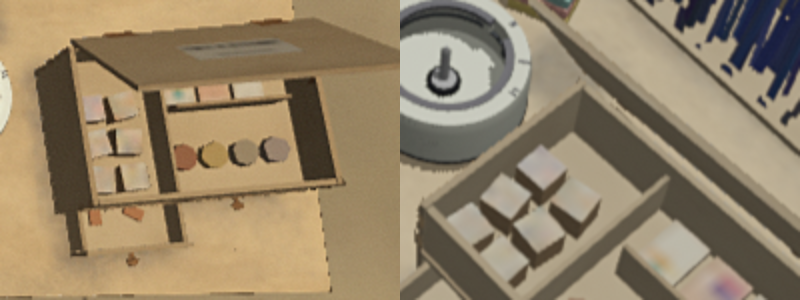

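Run:
```python
from h import *
print(to([472.5,400.57,143.98],72.537,[500,150,185]))
print(to([472.5,400.57,143.98],72.537,[528.5,20,185]))
```

```text
(array([-230.8,  101.4,  -41. ]), 0)
(array([-346.2,  167.6,  -41. ]), 0)
```

Call:
{"op": "drive_tool", "data": {
  "series": [
    [1, [-30, 13, -20], [0, 0, 0.14]],
    [1, [-70, 30, -41], [0, 0, 0.28]],
    [1, [-110, 48, -41], [0, 0, 0.42]],
    [1, [-150, 66, -41], [0, 0, 0.56]],
    [1, [-190, 84, -41], [0, 0, 0.7]]
  ]
}}

```text
time_s: 4.35
ee_pos: [494.8, 192.3, 183.9]
ee_rot: [-180.0, 0.1, 32.1]
force: [1.2, -0.2, -1.2]
gripper_width: 17.2
```

Run:
```python
from h import *
print(to([495.6,194.1,184.98],32.43,[528.5,20,185],0))
```

```text
(array([-65.6, 164.6,  -0. ]), np.float64(0.566))
```

Call:
{"op": "drive_tool", "data": {
  "series": [
    [1, [-15, 38, 0], [0, 0, 0.14]],
    [1, [-31, 78, 0], [0, 0, 0.28]],
    [1, [-47, 118, 0], [0, 0, 0.42]],
    [1, [-60, 150, 0], [0, 0, 0.566]],
    [1, [-65.6, 164.6, 0], [0, 0, 0.566]]
  ]
}}

```text
time_s: 4.85
ee_pos: [528.0, 17.4, 183.8]
ee_rot: [180.0, 0.1, -0.2]
force: [1.1, 0.5, -1.3]
gripper_width: 17.6
```

Call:
{"op": "drive_tool", "data": {
  "series": [
    [1, [0, 0, 0], [0, 0, 0]],
    [1, [0, 0, 0], [0, 0, 0]],
    [1, [0, 0, 0], [0, 0, 0]],
    [1, [0, 0, 0], [0, 0, 0]],
    [1, [0, 0, 0], [0, 0, 0]]
  ]
}}

```text
time_s: 5.35
ee_pos: [528.3, 21.0, 184.9]
ee_rot: [-180.0, 0.0, 0.1]
force: [0.8, -0.7, -1.1]
gripper_width: 17.7
```

Run:
```python
from h import *
f=snap('wrist','w4'); s=env.state(); print(s['ee_pos'],s['ee_rot'],s['gripper_width'],f['origin'],f['orientation'])
print(proj(f,[529,-12,70]),proj(f,[529,-12,62]))
snap('scene','s4'); snap('top','t4')
```

```text
[528.3788762   20.85974715 184.96689079] [-1.79988193e+02  5.62160465e-04  9.25321360e-02] 17.51683717044039 [528.47508736  88.56974339 355.69582029] [ 1.65998185e+02 -2.39785996e-02  8.36080794e-02]
[314.94682327 279.81772804] [314.93373977 276.32847916]
```

View pics/w4.png

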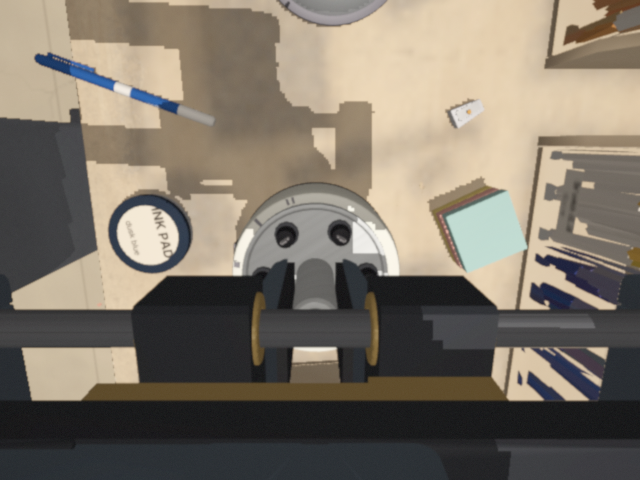

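View pics/s4.png

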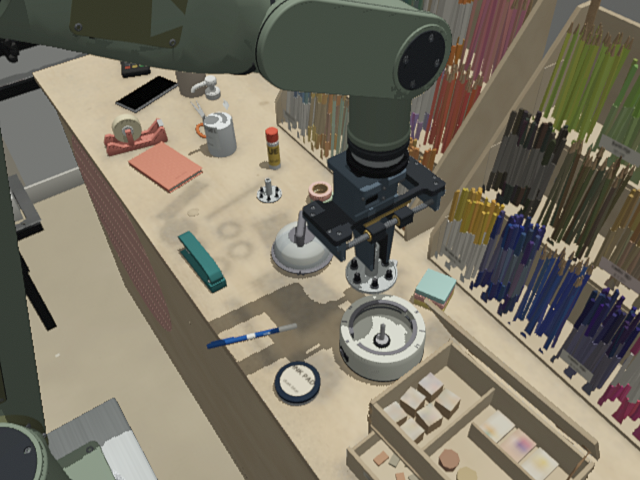

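Run:
```python
from h import *
f=ld('w4'); a=cv2.cvtColor(f['image'],cv2.COLOR_RGB2BGR)
cv2.imwrite('pics/c6.png',cv2.resize(a[170:310,215:415],None,fx=4,fy=4,interpolation=cv2.INTER_CUBIC))
f=ld('t4'); a=cv2.cvtColor(f['image'],cv2.COLOR_RGB2BGR)
g=ld('s4'); b=cv2.cvtColor(g['image'],cv2.COLOR_RGB2BGR)
cv2.imwrite('pics/c7.png',np.hstack([cv2.resize(a[200:320,350:470],(400,400),interpolation=cv2.INTER_CUBIC),cv2.resize(b[225:325,330:430],(400,400),interpolation=cv2.INTER_CUBIC)]))
```

```text
(no output)
```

View pics/c6.png

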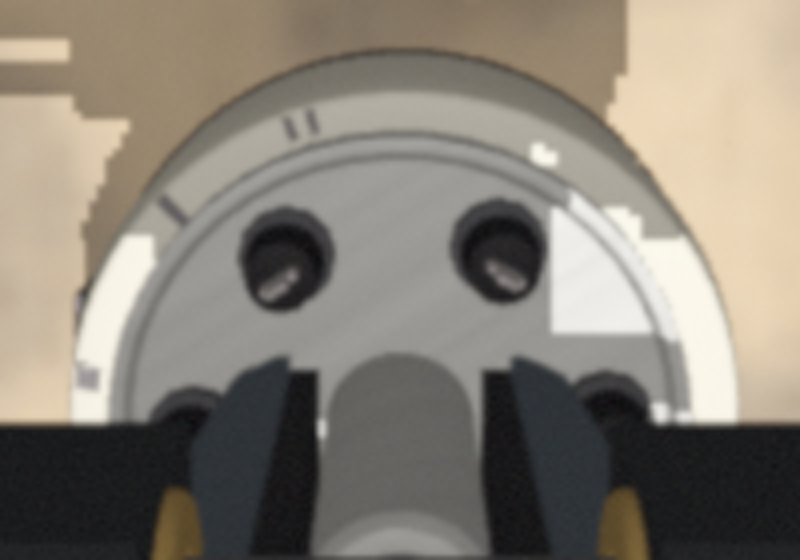

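View pics/c7.png

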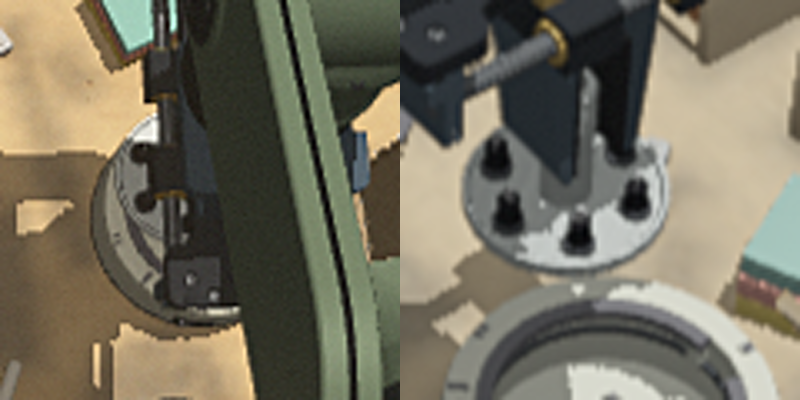

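Run:
```python
from h import *
f=ld('w4'); U=lambda c: un(c,215,170,4)
for c,r,a in [((88,376),61,171.2),((173,210),59.5,136.1),((300,125),60.5,108.1)]:
    p=ray(f,*U(c),62)[:2]; print(p, p-r*np.array([np.cos(np.radians(a)),np.sin(np.radians(a))]))
E=[(72,380),(735,380),(400,92),(160,190),(650,200),(95,300)]
from scipy.optimize import least_squares
P=np.array([ray(f,*U(c),62)[:2] for c in [(72,380),(735,380),(400,92)]])
print(P, least_squares(lambda q: np.hypot(*(P-q).T)-66,[528,-12]).x)
for z,pts in [(152,[(112,400),(690,400),(400,130)]),(157,[(130,400),(672,400),(400,155)])]:
    P=np.array([ray(f,*U(c),z)[:2] for c in pts]); r=least_squares(lambda q: np.hypot(*(P-q[:2]).T)-q[2],[528,20,37]); print(z,r.x)
    print(least_squares(lambda q: np.hypot(*(P-q[:2]).T)-37.5,[528,20]).x)
# hub top edge front
print([ray(f,*U(c),z) for c,z in [((400,512),214)]])
# scene: nibs/disc
g=ld('s4'); V=lambda c: un(c,330,225,4)
for c in [(462-400,185),(668-400,195),(568-400,272)]: print(ray(g,*V(c),152))
```

```text
[469.5821425   -1.92989626] [529.86407376 -11.26203227]
[486.74126819  30.15172489] [529.61405933 -11.10568389]
[510.42923729  45.98103517] [529.22516128 -11.52516659]
[[466.51049136  -2.72699198]
 [592.3294288   -2.55974588]
 [528.66951489  52.03128113]] [529.43214354 -14.69684301]
152 [528.80805902  20.18317835  38.23017096]
[528.80712424  20.97029133]
157 [528.80069117  20.98725346  35.04677698]
[528.80357409  17.80871847]
[array([528.62679702,  31.66203871, 214.        ])]
[501.24914896  48.61501358 152.        ]
[558.55073744   0.94337149 152.        ]
[507.28712635  -6.08932823 152.        ]
```

Call:
{"op": "drive_tool", "data": {
  "series": [
    [1, [0.4, 15, 0], [0, 0, 0]],
    [1, [0.4, 32, 0], [0, 0, 0]],
    [1, [0.4, 32, 25], [0, 0, 0]],
    [1, [0.4, 32, 50], [0, 0, 0]],
    [1, [0.4, 32, 68], [0, 0, 0]]
  ]
}}

```text
time_s: 6.0
ee_pos: [528.3, -13.2, 115.6]
ee_rot: [180.0, 0.1, -0.0]
force: [-0.7, 0.6, -0.7]
gripper_width: 17.4
```

Call:
{"op": "drive_tool", "data": {
  "series": [
    [1, [0, 0, 0], [0, 0, 0]],
    [1, [0, 0, 0], [0, 0, 0]],
    [1, [0, 0, 0], [0, 0, 0]],
    [1, [0, 0, 0], [0, 0, 0]],
    [1, [0, 0, 0], [0, 0, 0]]
  ]
}}

```text
time_s: 6.5
ee_pos: [529.4, -12.0, 117.8]
ee_rot: [180.0, -0.1, 0.0]
force: [0.4, -0.2, -0.2]
gripper_width: 17.7
```

Run:
```python
from h import *
f=snap('wrist','w5'); s=env.state(); print(s['ee_pos'],s['ee_rot'],s['gripper_width'])
g=snap('scene','s5')
a=cv2.cvtColor(f['image'],cv2.COLOR_RGB2BGR);b=cv2.cvtColor(g['image'],cv2.COLOR_RGB2BGR)
cv2.imwrite('pics/c8.png',np.hstack([cv2.resize(a[200:320,215:415],None,fx=2,fy=2),cv2.resize(b[265:385,330:430],None,fx=4,fy=4)[:240*2][:, :400][::1] [:240] if 0 else cv2.resize(b[265:385,330:430],(200,240))]))
cv2.imwrite('pics/c9.png',cv2.resize(b[265:385,320:440],None,fx=5,fy=5,interpolation=cv2.INTER_CUBIC))
cv2.imwrite('pics/c10.png',cv2.resize(a[180:320,215:415],None,fx=4,fy=4,interpolation=cv2.INTER_CUBIC))
```

```text
[529.27210834 -11.9815622  117.61206762] [-1.79999230e+02 -7.77389094e-02  5.83854010e-03] 17.456438491375348
```

View pics/c9.png

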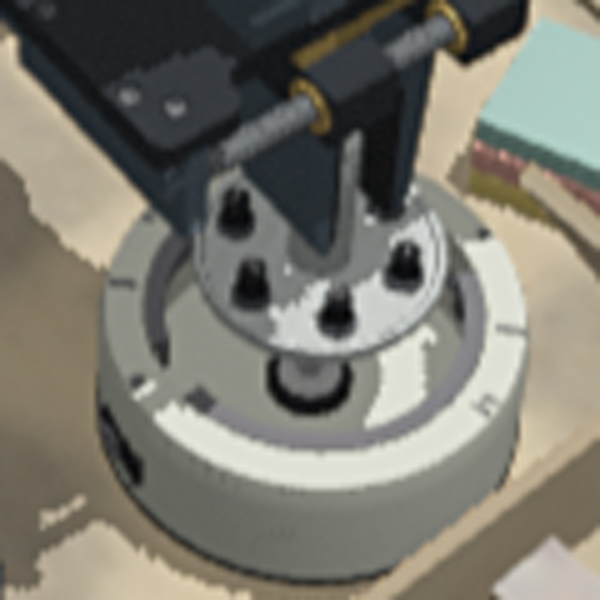

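View pics/c10.png

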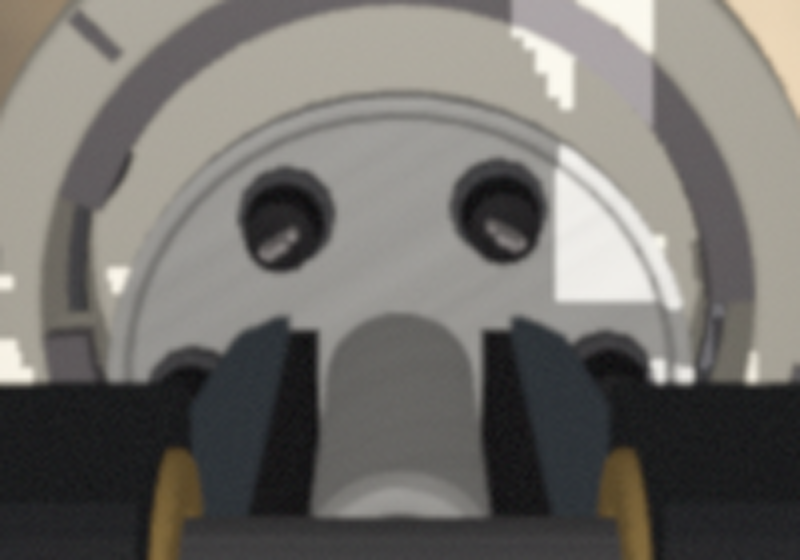

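Run:
```python
from h import *
from scipy.optimize import least_squares
f=ld('w5'); U=lambda c: un(c,215,180,4)
p=ray(f,*U((95,35)),62)[:2]; a=np.radians(136.1); print('spinner wrist',p-59.5*np.array([np.cos(a),np.sin(a)]))
for z,pts in [(83.6,[(108,360),(692,360),(400,92)]),]:
    P=np.array([ray(f,*U(c),z)[:2] for c in pts]); print('rotor wrist',P,least_squares(lambda q: np.hypot(*(P-q[:2]).T)-q[2],[528,20,37]).x)
g=ld('s5'); V=lambda c: un(c,320,265,5)
M=[((484,234),-8.8,61),((137,383),171.2,61),((511,328),-44,59.5),((122,282),136,59.5),((486,405),-71.9,60.5)]
print('spinner scene',np.mean([ray(g,*V(c),62)[:2]-r*np.array([np.cos(np.radians(a)),np.sin(np.radians(a))]) for c,a,r in M],0))
pts=[(195,262),(447,255),(322,355),(240,325),(415,325)]
P=np.array([ray(g,*V(c),84)[:2] for c in pts]); print('rotor scene',least_squares(lambda q: np.hypot(*(P-q[:2]).T)-q[2],[528,-12,37]).x)
print(env.state()['ee_pos'])
```

```text
spinner wrist [530.11674833 -11.53528959]
rotor wrist [[491.00472941 -10.87823073]
 [568.58562415 -10.95780666]
 [529.78998288  24.91387159]] [529.79201683 -13.99873859  38.91261024]
spinner scene [528.33485416 -10.66707047]
rotor scene [531.89601476  -7.77498752  37.74681659]
[529.13625227 -11.96800233 117.46081688]
```

Call:
{"op": "drive_tool", "data": {
  "series": [
    [1, [0, 0, 6], [0, 0, 0]],
    [1, [0, 0, 12], [0, 0, 0]],
    [1, [0, 0, 18], [0, 0, 0]],
    [1, [0, 0, 24], [0, 0, 0]],
    [1, [0, 0, 30], [0, 0, 0]]
  ]
}}

```text
time_s: 7.1
ee_pos: [528.7, -11.9, 86.2]
ee_rot: [-180.0, 0.0, 0.0]
force: [-0.0, -0.5, -1.3]
gripper_width: 17.9
```

Call:
{"op": "drive_tool", "data": {
  "series": [
    [1, [0, 0, 5], [0, 0, 0]],
    [1, [0, 0, 10], [0, 0, 0]],
    [1, [0, 0, 15], [0, 0, 0]],
    [1, [0, 0, 18], [0, 0, 0]],
    [1, [0, 0, 18], [0, 0, 0]]
  ]
}}

```text
time_s: 7.6
ee_pos: [528.6, -12.0, 68.5]
ee_rot: [-180.0, 0.0, -0.0]
force: [0.1, -0.7, -0.2]
gripper_width: 17.9
```

Run:
```python
from h import *
s=env.state(); print(s['ee_pos'],s['ee_rot'],s['force'],s['gripper_width'])
g=snap('scene','s6')
b=cv2.cvtColor(g['image'],cv2.COLOR_RGB2BGR)
cv2.imwrite('pics/c11.png',cv2.resize(b[265:385,320:440],None,fx=5,fy=5,interpolation=cv2.INTER_CUBIC))
```

```text
[528.62843422 -11.96259529  68.4951866 ] [-1.79993277e+02  4.56505654e-02 -6.06480918e-04] [ 0.07886711 -0.74360629 -0.17687571] 17.937494578880152
```

View pics/c11.png

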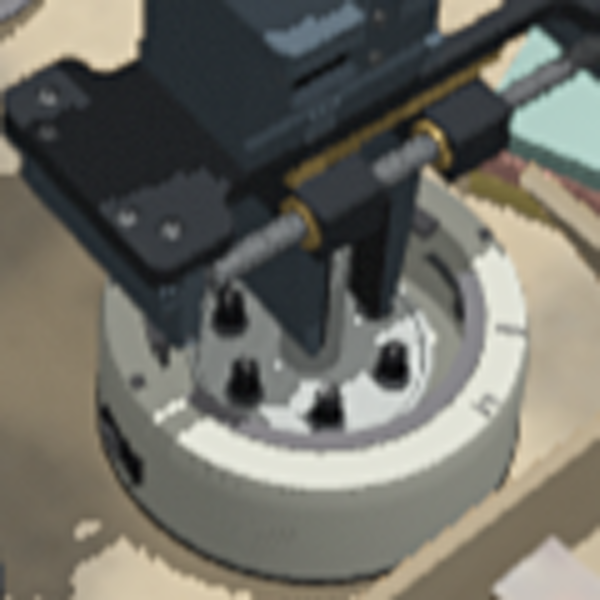

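Call:
{"op": "drive_tool", "data": {
  "series": [
    [1, [0, 0, 1.5], [0, 0, 0]],
    [1, [0, 0, 3], [0, 0, 0]],
    [1, [0, 0, 4.5], [0, 0, 0]],
    [1, [0, 0, 4.5], [0, 0, 0]],
    [1, [0, 0, 4.5], [0, 0, 0]]
  ]
}}

```text
time_s: 8.15
ee_pos: [528.9, -12.0, 64.4]
ee_rot: [-180.0, -0.0, 0.0]
force: [0.1, -0.3, -0.9]
gripper_width: 17.8
```

Call:
{"op": "drive_tool", "data": {
  "series": [
    [0.6, [0, 0, 0.5], [0, 0, 0]],
    [0.6, [0, 0, 0.5], [0, 0, 0]],
    [0.6, [0, 0, 0.5], [0, 0, 0]],
    [0.6, [0, 0, 0.5], [0, 0, 0]],
    [0.6, [0, 0, 0.5], [0, 0, 0]]
  ]
}}

```text
time_s: 8.65
ee_pos: [528.9, -12.0, 64.0]
ee_rot: [-180.0, -0.0, -0.0]
force: [0.2, -0.9, 0.1]
gripper_width: 36.2
```

Call:
{"op": "drive_tool", "data": {
  "series": [
    [0.6, [0, 0, -10], [0, 0, 0]],
    [0.6, [0, 0, -35], [0, 0, 0]],
    [0.6, [0, 0, -70], [0, 0, 0]],
    [0.6, [0, 0, -110], [0, 0, 0]],
    [0.6, [0, 0, -140], [0, 0, 0]]
  ]
}}

```text
time_s: 9.15
ee_pos: [529.5, -12.0, 207.2]
ee_rot: [180.0, -0.2, -0.0]
force: [1.1, -0.5, 0.3]
gripper_width: 36.4
```

Run:
```python
from h import *
s=env.state(); print(s['ee_pos'],s['ee_rot'],s['force'],s['gripper_width'])
g=snap('scene','s7'); f=snap('wrist','w7')
b=cv2.cvtColor(g['image'],cv2.COLOR_RGB2BGR)
cv2.imwrite('pics/c12.png',cv2.resize(b[265:385,320:440],None,fx=5,fy=5,interpolation=cv2.INTER_CUBIC))
```

```text
[529.47754875 -11.9961649  207.22469844] [ 1.79997715e+02 -1.91227805e-01 -3.82787211e-04] [ 1.07633543 -0.5149252   0.322697  ] 36.36896913986721
```

View pics/c12.png

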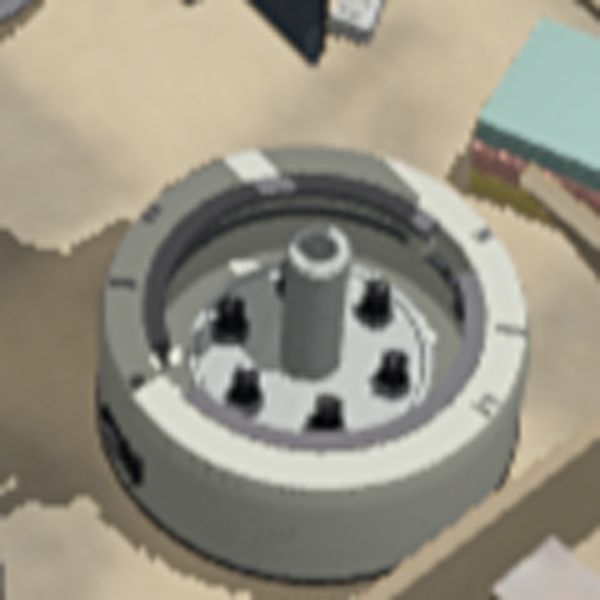

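View pics/w7.png

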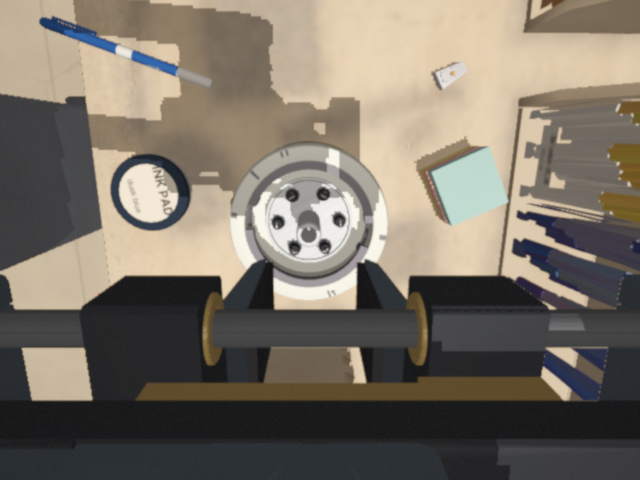

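Run:
```python
from h import *
f=ld('w7');a=cv2.cvtColor(f['image'],cv2.COLOR_RGB2BGR)
cv2.imwrite('pics/c13.png',cv2.resize(a[135:305,220:400],None,fx=4,fy=4,interpolation=cv2.INTER_CUBIC)[:600])
print(f['origin'],f['orientation'])
```

```text
[530.26636411  55.56441719 382.66607416] [ 1.65961734e+02 -7.36103411e-01 -2.50084613e-02]
```

View pics/c13.png

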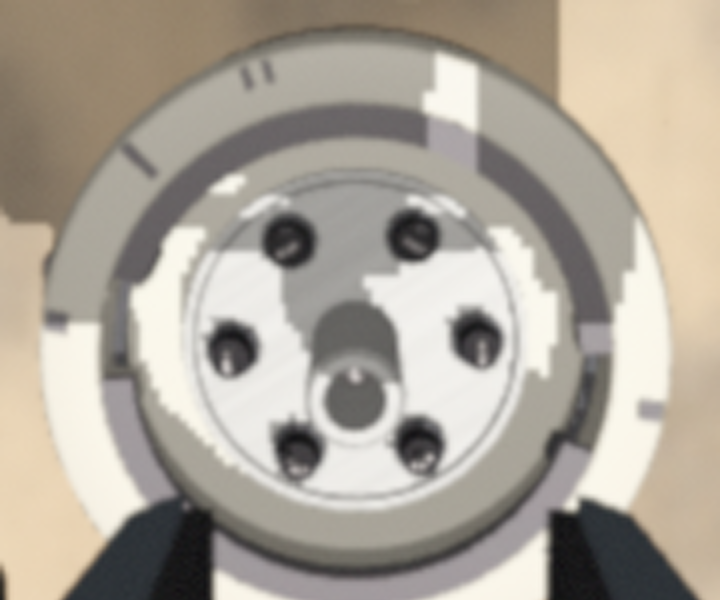

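Run:
```python
from h import *
f=ld('w7'); U=lambda c: un(c,220,135,4)
q=[ray(f,*U(c),62)[:2] for c in [(650,410),(57,321)]]
d=q[0]-q[1]; print('squares',q,np.mean(q,0),np.linalg.norm(d)/2,np.degrees(np.arctan2(d[1],d[0])))
print('hubtop',ray(f,*U((356,398)),92))
for c,a,r in [((139,160),136.1,59.5),((257,75),108.1,60.5)]:
  a=np.radians(a);print(ray(f,*U(c),62)[:2]-r*np.array([np.cos(a),np.sin(a)]))
# next pose: cmd
print(to([529,-12,204],0,[540,231,215],141.1))
```

```text
squares [array([589.51019389, -21.01812747]), array([469.62546712,  -2.25946812])] [529.56783051 -11.6387978 ] 60.671729440602455 -8.893101554713423
hubtop [529.56643196 -11.38980475  92.        ]
[530.07232608 -11.59773646]
[529.38801207 -11.59691733]
(array([  11., -243.,  -11.]), np.float64(-2.4627))
```

Call:
{"op": "drive_tool", "data": {
  "series": [
    [0, [0, -20, -10], [0, 0, -0.145]],
    [0, [0, -60, -10], [0, 0, -0.29]],
    [0, [0, -100, -10], [0, 0, -0.435]],
    [0, [5, -140, -10], [0, 0, -0.58]],
    [0, [5, -180, -10], [0, 0, -0.725]]
  ]
}}

```text
time_s: 9.75
ee_pos: [533.8, 169.4, 213.7]
ee_rot: [-180.0, 0.0, 41.9]
force: [0.8, -0.3, 0.2]
gripper_width: 73.5
```

Run:
```python
from h import *
y=np.degrees(.725); print(y)
print(to([534,168,214],y,[538,229,190],141.1))
```

```text
41.53944014698468
(array([ 43.4, -43. ,  24. ]), np.float64(-1.7377))
```

Call:
{"op": "drive_tool", "data": {
  "series": [
    [0, [10, -10, 5], [0, 0, -0.145]],
    [0, [20, -20, 10], [0, 0, -0.29]],
    [0, [30, -30, 20], [0, 0, -0.435]],
    [0, [43.4, -43, 24], [0, 0, -0.58]],
    [0, [43.4, -43, 24], [0, 0, -0.725]]
  ]
}}

```text
time_s: 10.25
ee_pos: [537.1, 230.7, 188.6]
ee_rot: [-179.9, 0.0, 83.5]
force: [-0.2, -0.4, -0.1]
gripper_width: 91.4
```

Call:
{"op": "drive_tool", "data": {
  "series": [
    [0, [0, 0, 0], [0, 0, -0.145]],
    [0, [0, 0, 0], [0, 0, -0.29]],
    [0, [0, 0, 0], [0, 0, -0.435]],
    [0, [0, 0, 0], [0, 0, -0.58]],
    [0, [0, 0, 0], [0, 0, -0.725]]
  ]
}}

```text
time_s: 10.75
ee_pos: [537.4, 228.8, 189.5]
ee_rot: [-179.9, -0.0, 125.0]
force: [0.7, -0.2, 1.0]
gripper_width: 91.1
```

Call:
{"op": "drive_tool", "data": {
  "series": [
    [0, [0, 0, 0], [0, 0, -0.145]],
    [0, [0, 0, 0], [0, 0, -0.288]],
    [0, [0, 0, 0], [0, 0, -0.288]],
    [0, [0, 0, 0], [0, 0, -0.288]],
    [0, [0, 0, 0], [0, 0, -0.288]]
  ]
}}

```text
time_s: 11.25
ee_pos: [537.7, 228.9, 189.8]
ee_rot: [-180.0, -0.0, 141.0]
force: [0.2, -0.2, -0.3]
gripper_width: 91.2
```

Run:
```python
from h import *
f=snap('wrist','w8'); s=env.state(); print(s['ee_pos'],s['ee_rot'],s['qpos'],f['origin'],f['orientation'])
print(proj(f,[540,230,85]))
```

```text
[537.76970665 228.9459354  189.84397076] [-1.79990085e+02 -1.01249612e-02  1.41031813e+02] [ 2.19313001e+01  2.00736668e+01  9.05769242e+01  4.30080142e-03
  6.93629966e+01 -1.19102030e+02] [495.3575859  176.04789317 360.56325567] [1.66016972e+02 1.78741541e-02 1.40979667e+02]
[313.70411502 243.58385826]
```

View pics/w8.png

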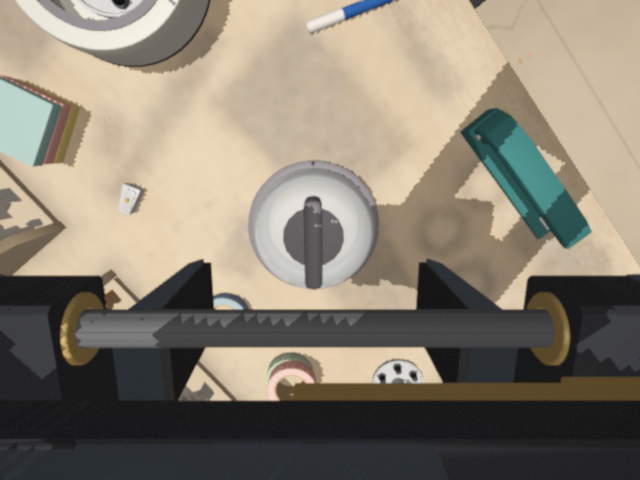

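Run:
```python
from h import *
f=ld('w8');a=cv2.cvtColor(f['image'],cv2.COLOR_RGB2BGR)
cv2.imwrite('pics/c14.png',cv2.resize(a[155:300,240:390],None,fx=4,fy=4,interpolation=cv2.INTER_CUBIC))
```

```text
(no output)
```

View pics/c14.png

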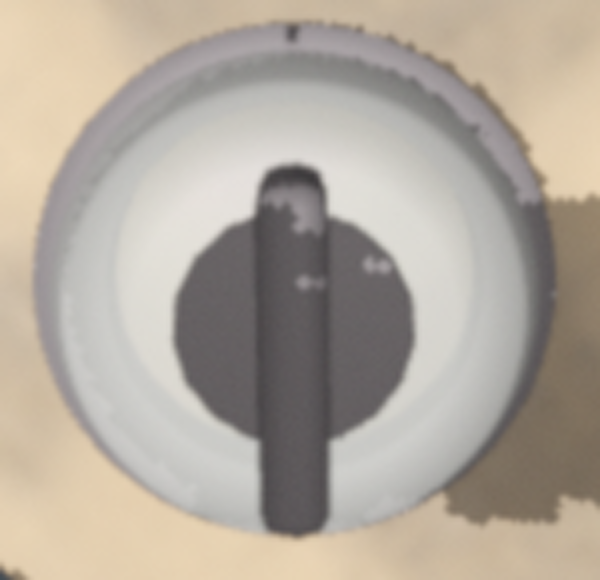

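Run:
```python
from h import *
f=ld('w8');U=lambda c: un(c,240,155,4)
for top in (165,185):
  q=[ray(f,*U(c),85)[:2] for c in [(291,top),(295,535)]];d=q[0]-q[1];print(q,np.mean(q,0),np.linalg.norm(d),np.degrees(np.arctan2(d[1],d[0])))
from scipy.optimize import least_squares
P=np.array([ray(f,*U(c),15)[:2] for c in [(34,280),(556,280),(291,20),(103,103)]]);print(least_squares(lambda q: np.hypot(*(P-q[:2]).T)-q[2],[540,230,57]).x)
q=[ray(f,*U(c),85)[:2] for c in [(291,240),(293.5,480)]];d=q[0]-q[1];print(np.degrees(np.arctan2(d[1],d[0])))
```

```text
[array([519.52903921, 203.32586744]), array([561.23156699, 255.79351496])] [540.3803031 229.5596912] 67.02204756327946 -128.47850821328205
[array([521.69353972, 205.98961825]), array([561.23156699, 255.79351496])] [541.46255335 230.89156661] 63.589965628191536 -128.44515313007466
[541.65165456 231.33292302  56.85937156]
-128.5077219452305
```

Call:
{"op": "drive_tool", "data": {
  "series": [
    [0, [-1, 3, 30], [0, 0, -0.008]],
    [0, [-1, 3, 60], [0, 0, -0.008]],
    [0, [-1, 3, 85], [0, 0, -0.008]],
    [0, [-1, 3, 95], [0, 0, -0.008]],
    [0, [-1, 3, 95], [0, 0, -0.008]]
  ]
}}

```text
time_s: 11.8
ee_pos: [539.8, 230.4, 93.7]
ee_rot: [-179.9, -0.1, 141.5]
force: [0.3, 1.1, -0.2]
gripper_width: 91.1
```

Run:
```python
from h import *
f=snap('wrist','w9'); s=env.state(); print(s['ee_pos'],s['ee_rot'],s['force'])
print(proj(f,s['ee_pos']), proj(f,[541,230.5,85]))
```

```text
[540.70284414 230.74760127  95.08992049] [-1.79994416e+02 -8.13804994e-03  1.41549076e+02] [0.56466451 0.55227592 0.26874344]
[314.42327968 299.04606162] [313.59150694 290.95745337]
```

View pics/w9.png

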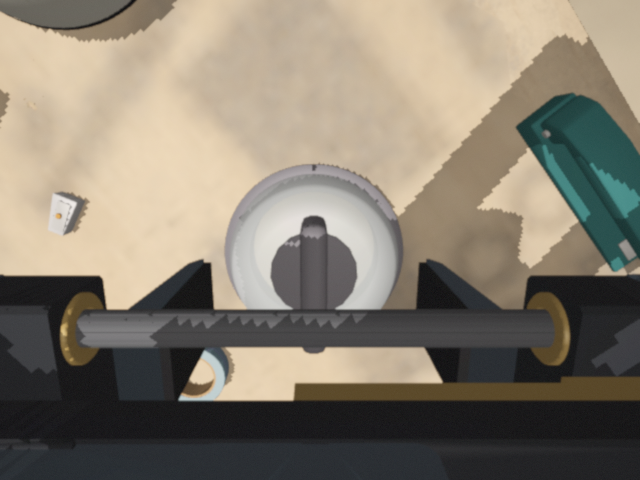

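Call:
{"op": "drive_tool", "data": {
  "series": [
    [0, [0, 0, 15], [0, 0, 0]],
    [0, [0, 0, 30], [0, 0, 0]],
    [0.3, [0, 0, 37], [0, 0, 0]],
    [1, [0, 0, 37], [0, 0, 0]],
    [1, [0, 0, 37], [0, 0, 0]]
  ],
  "squeeze": 45
}}

```text
time_s: 12.35
ee_pos: [541.3, 231.0, 59.0]
ee_rot: [179.9, 0.1, 141.6]
force: [0.9, -0.1, 0.1]
gripper_width: 70.5
```

Call:
{"op": "drive_tool", "data": {
  "series": [
    [1, [0, 0, 0], [0, 0, 0]],
    [1, [0, 0, 0], [0, 0, 0]],
    [1, [0, 0, 0], [0, 0, 0]],
    [1, [0, 0, 0], [0, 0, 0]],
    [1, [0, 0, 0], [0, 0, 0]]
  ]
}}

```text
time_s: 12.85
ee_pos: [540.6, 230.7, 58.0]
ee_rot: [180.0, 0.0, 141.6]
force: [-0.6, -0.1, -0.1]
gripper_width: 30.2
```

Call:
{"op": "drive_tool", "data": {
  "series": [
    [1, [0, 0, 0], [0, 0, 0]],
    [1, [0, 0, 0], [0, 0, 0]],
    [1, [0, 0, 0], [0, 0, 0]],
    [1, [0, 0, 0], [0, 0, 0]],
    [1, [0, 0, 0], [0, 0, 0]]
  ]
}}

```text
time_s: 13.35
ee_pos: [540.5, 230.7, 57.9]
ee_rot: [180.0, -0.0, 141.6]
force: [0.5, -0.6, -1.0]
gripper_width: 13.0
```

Call:
{"op": "drive_tool", "data": {
  "series": [
    [1, [0, 0, -5], [0, 0, 0]],
    [1, [0, 0, -25], [0, 0, 0]],
    [1, [0, 0, -60], [0, 0, 0]],
    [1, [0, 0, -95], [0, 0, 0]],
    [1, [0, 0, -122], [0, 0, 0]]
  ]
}}

```text
time_s: 13.85
ee_pos: [540.8, 230.9, 182.3]
ee_rot: [179.9, 0.0, 141.6]
force: [-0.1, 0.2, -1.4]
gripper_width: 12.7
```

Run:
```python
from h import *
s=env.state(); print(s['ee_pos'],s['ee_rot'],s['force'],s['gripper_width'])
print(to([540.5,230.7,179.9],141.57,[529.5,60,180],81.15))
```

```text
[540.82808169 230.85328252 182.29479501] [1.79901147e+02 4.93956473e-02 1.41580382e+02] [-0.07427623  0.19314298 -1.39300897] 12.738959686347384
(array([-9.750e+01, -1.406e+02, -1.000e-01]), np.float64(1.0545))
```

Call:
{"op": "drive_tool", "data": {
  "series": [
    [1, [-15, -22, 0], [0, 0, 0.14]],
    [1, [-37, -53, 0], [0, 0, 0.28]],
    [1, [-60, -86, 0], [0, 0, 0.42]],
    [1, [-82, -118, 0], [0, 0, 0.56]],
    [1, [-97.5, -140.6, 0], [0, 0, 0.7]]
  ]
}}

```text
time_s: 14.35
ee_pos: [528.8, 57.8, 180.2]
ee_rot: [-180.0, 0.0, 101.1]
force: [0.1, 0.3, -1.1]
gripper_width: 12.9
```

Call:
{"op": "drive_tool", "data": {
  "series": [
    [1, [0, 0, 0], [0, 0, 0.14]],
    [1, [0, 0, 0], [0, 0, 0.28]],
    [1, [0, 0, 0], [0, 0, 0.3545]],
    [1, [0, 0, 0], [0, 0, 0.3545]],
    [1, [0, 0, 0], [0, 0, 0.3545]]
  ]
}}

```text
time_s: 14.85
ee_pos: [529.4, 60.0, 180.0]
ee_rot: [-180.0, -0.0, 81.3]
force: [0.1, 0.1, -1.5]
gripper_width: 12.9
```

Run:
```python
from h import *
f=snap('wrist','w10'); g=snap('scene','s10'); s=env.state(); print(s['ee_pos'],s['ee_rot'],s['force'],s['gripper_width'])
print(to([529.5,60,180],81.15,[529.5,-11.6,180],81.15))
```

```text
[529.44823483  60.0432575  179.97098967] [-1.79994757e+02 -3.27818162e-03  8.12327247e+01] [ 0.89972025  0.18127203 -0.78754395] 13.154773155956592
(array([-70.7,  11. ,  -0. ]), np.float64(-0.0))
```

View pics/w10.png

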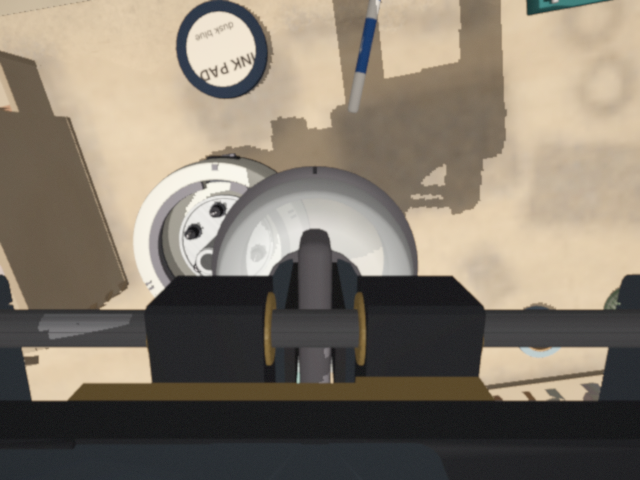

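View pics/s10.png

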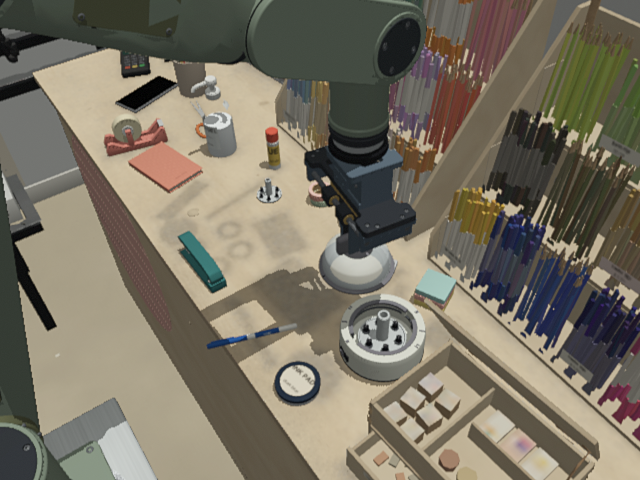

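Run:
```python
from h import *
t=ld('top0'); s=ld('w10')
def tri(a,b):
    P=[]
    for f,p in((t,a),(s,b)):
        d=Rm(f['orientation'])@np.linalg.inv(f['K'])@np.array([*p,1.]); P.append((np.array(f['origin']),d/np.linalg.norm(d)))
    A=np.stack([P[0][1],-P[1][1]],1); x=np.linalg.lstsq(A,P[1][0]-P[0][0],rcond=None)[0]
    p=P[0][0]+x[0]*P[0][1];q=P[1][0]+x[1]*P[1][1]; return (p+q)/2,np.linalg.norm(p-q)
print(tri((476,236),(128,283)),tri((504,259),(67,117)))
# lid in hand
f=s; a=cv2.cvtColor(f['image'],cv2.COLOR_RGB2BGR)
cv2.imwrite('pics/c15.png',cv2.resize(a[150:310,125:425],None,fx=2.6,fy=2.6,interpolation=cv2.INTER_CUBIC))
```

```text
(array([ 636.07263788, -237.68081053, -224.20332455]), np.float64(21.74663438289706)) (array([468.55750806, -72.13815552, 216.51989516]), np.float64(127.6814785820651))
```

View pics/c15.png

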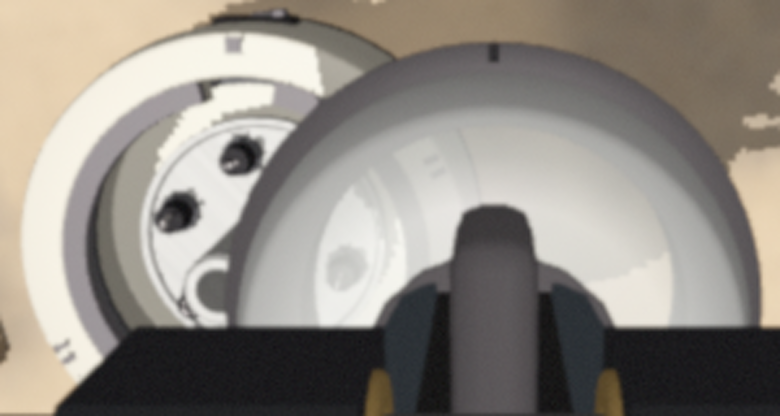

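Run:
```python
from h import *
t=ld('top0'); s=ld('scene0')
def tri(a,b):
    P=[]
    for f,p in((t,a),(s,b)):
        d=Rm(f['orientation'])@np.linalg.inv(f['K'])@np.array([*p,1.]); P.append((np.array(f['origin']),d/np.linalg.norm(d)))
    A=np.stack([P[0][1],-P[1][1]],1); x=np.linalg.lstsq(A,P[1][0]-P[0][0],rcond=None)[0]
    p=P[0][0]+x[0]*P[0][1];q=P[1][0]+x[1]*P[1][1]; return (p+q)/2,np.linalg.norm(p-q)
for a,b in [((476,236),(424,299)),((476,236),(447,345)),((504,259),(447,345)),((504,259),(424,299)),((490,308),(371,404)),((462,250),(447,345)),((474,318),(371,404))]: print(a,b,tri(a,b))
for n,f,(x0,y0) in [('top0',t,(440,215)),('scene0',s,(400,270))]:
  cv2.imwrite(f'pics/z{n}.png',cv2.resize(cv2.cvtColor(f['image'][y0:y0+110,x0:x0+100],cv2.COLOR_RGB2BGR),None,fx=4,fy=4))
a=cv2.imread('pics/ztop0.png');b=cv2.imread('pics/zscene0.png');cv2.imwrite('pics/c16.png',np.hstack([a,b]))
```

```text
(476, 236) (424, 299) (array([536.11211068, -89.05169081, 205.80469537]), np.float64(18.070789385045806))
(476, 236) (447, 345) (array([ 559.31504129, -119.41057458,  117.37280417]), np.float64(13.54770083765653))
(504, 259) (447, 345) (array([ 510.68574816, -146.73375629,  184.93409804]), np.float64(5.987326470666336))
(504, 259) (424, 299) (array([ 494.03563467, -116.63849493,  259.08623412]), np.float64(0.11920426191883793))
(490, 308) (371, 404) (array([ 420.62717116, -131.82998741,  120.85423346]), np.float64(19.022079641872928))
(462, 250) (447, 345) (array([ 553.19517514, -105.76151596,   96.54255725]), np.float64(20.98819886081436))
(474, 318) (371, 404) (array([ 417.79030331, -115.92227449,   92.05119271]), np.float64(8.42370703521314))
```

View pics/c16.png

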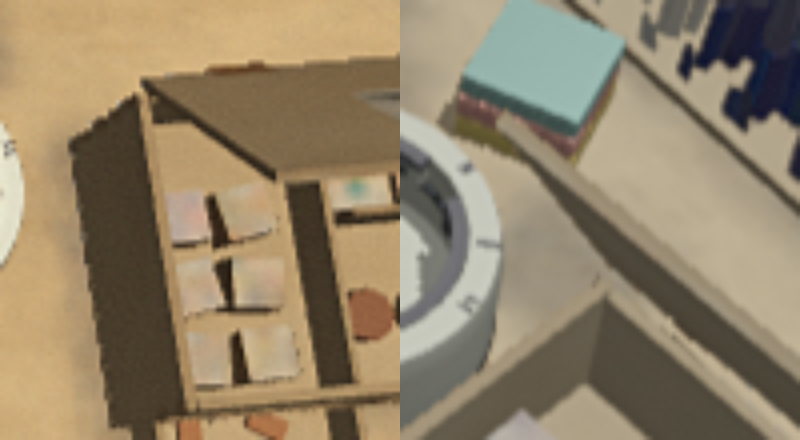

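Run:
```python
from h import *
f=ld('w10')
for p in [(494,-117,259),(560,-118,100),(560,-118,110),(527,-117,180)]: print(p,proj(f,p))
def tri(F,ps):
    A=[];b=[]
    for f,p in zip(F,ps):
        d=Rm(f['orientation'])@np.linalg.inv(f['K'])@np.array([*p,1.]);d/=np.linalg.norm(d);M=np.eye(3)-np.outer(d,d);A.append(M);b.append(M@np.array(f['origin']))
    x=np.linalg.lstsq(np.vstack(A),np.hstack(b),rcond=None)[0];return x,[np.round(proj(f,x)-np.array(p),1) for f,p in zip(F,ps)]
t=ld('top0');s=ld('scene0')
print(tri([t,s,f],[(508.5,259),(424,299),(67,117)]))
print(tri([t,s],[(508.5,259),(424,299)]), tri([t,s],[(476,236),(451,341)]))
# lid pose in hand: rim edge, lug mark
U=lambda c: un(c,125,150,2.6)
from scipy.optimize import least_squares
P=np.array([ray(f,*U(c),122+14)[:2] for c in [(230,290),(762,290),(493,42),(330,110)]]);print(least_squares(lambda q: np.hypot(*(P-q[:2]).T)-q[2],[540,60,57]).x)
d=ray(f,*U((493,52)),137); print('mark',d)
```

```text
(494, -117, 259) [-389.23229846  380.36075013]
(560, -118, 100) [ 61.83532532 330.95608359]
(560, -118, 110) [ 52.53881019 337.95282868]
(527, -117, 180) [-61.90319163 344.89194625]
(array([483.0108763 , -84.02035386, 220.7088353 ]), [array([-32.2,  11.3]), array([-27.2,   6.9]), array([-193.4,  156.6])])
(array([ 491.47656982, -120.48702961,  265.58619956]), [array([-0.3,  0.7]), array([ 1. , -0.4])]) (array([ 561.42958761, -119.31819775,  122.70127985]), [array([-0.7,  1.6]), array([ 2.2, -0.8])])
[532.36976319  60.0698319   56.82628324]
mark [477.14020758  67.62069767 137.        ]
```

Call:
{"op": "drive_tool", "data": {
  "series": [
    [1, [-20, 3, 0], [0, 0, 0]],
    [1, [-45, 6.5, 0], [0, 0, 0]],
    [1, [-62, 9, 0], [0, 0, 0]],
    [1, [-70.7, 10.5, 0], [0, 0, 0]],
    [1, [-70.7, 10.5, 10], [0, 0, 0]]
  ]
}}

```text
time_s: 15.45
ee_pos: [530.2, -12.2, 170.8]
ee_rot: [179.8, -0.0, 81.1]
force: [-0.6, 1.0, -1.6]
gripper_width: 13.0
```

Call:
{"op": "drive_tool", "data": {
  "series": [
    [1, [0, 0, 10], [0, 0, 0]],
    [1, [0, 0, 22], [0, 0, 0]],
    [1, [0, 0, 34], [0, 0, 0]],
    [1, [0, 0, 36], [0, 0, 0]],
    [1, [0, 0, 36], [0, 0, 0]]
  ]
}}

```text
time_s: 15.95
ee_pos: [528.7, -11.2, 133.1]
ee_rot: [-179.9, 0.0, 81.2]
force: [-0.3, 0.4, -1.2]
gripper_width: 12.6
```

Run:
```python
from h import *
f=snap('wrist','w11'); g=snap('scene','s11'); t=snap('top','t11'); s=env.state(); print(s['ee_pos'],s['ee_rot'],s['force'],s['gripper_width'])
a=cv2.cvtColor(f['image'],cv2.COLOR_RGB2BGR)
cv2.imwrite('pics/c17.png',cv2.resize(a[130:330,180:450],None,fx=2.9,fy=2.9,interpolation=cv2.INTER_CUBIC))
b=cv2.cvtColor(g['image'],cv2.COLOR_RGB2BGR)
cv2.imwrite('pics/c18.png',cv2.resize(b[225:385,300:460],None,fx=3.7,fy=3.7,interpolation=cv2.INTER_CUBIC))
```

```text
[529.52110941 -11.42945286 134.36738122] [ 1.79937010e+02 -1.47405799e-02  8.11657842e+01] [-0.54081671 -0.77184434 -1.07372103] 12.935061325198994
```

View pics/c17.png

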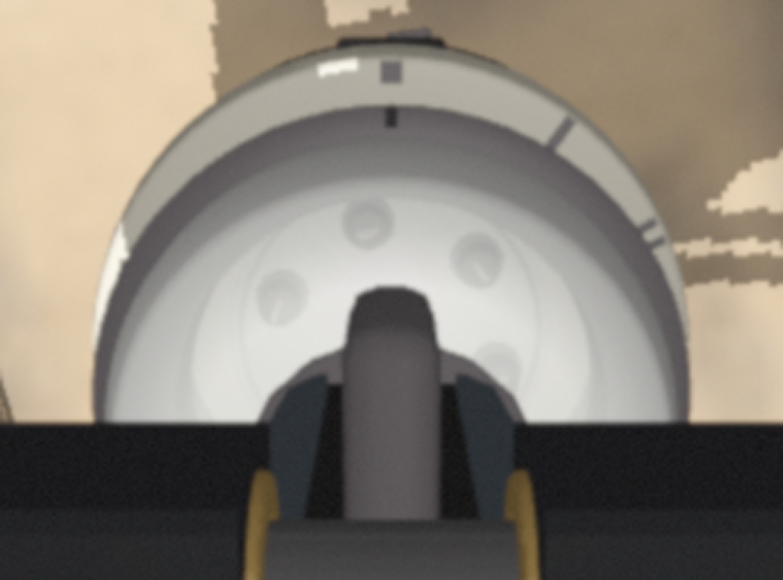

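View pics/c18.png

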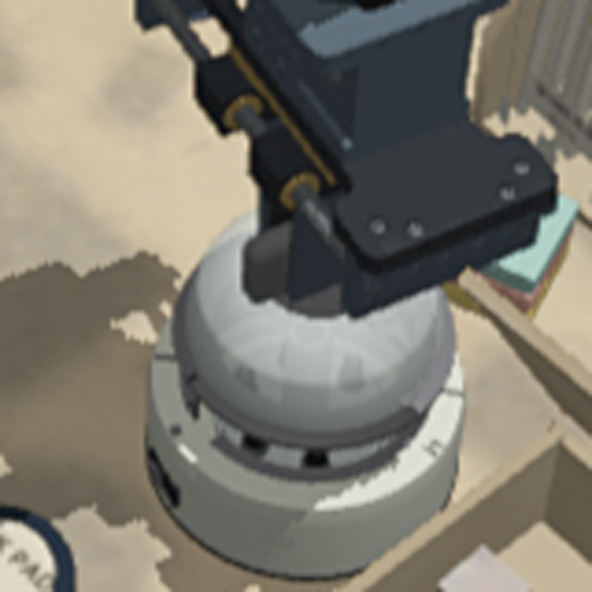

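Run:
```python
from h import *
f=ld('w11'); U=lambda c: un(c,180,130,2.9)
y=np.radians(81.15); ty=np.array([np.sin(y),-np.cos(y)]); tx=np.array([np.cos(y),np.sin(y)])
for z in (88,89.5,91,93):
    p=ray(f,*U((391,104)),z)[:2]; print(z,'lid centre',p+57*ty)
p=ray(f,*U((390.5,72)),62)[:2]; print('spin centre (sq)',p+60.8*ty)
p=ray(f,*U((562,136)),62)[:2]; a=np.radians(136.1); print('pulse',p-59.5*np.array([np.cos(a),np.sin(a)]))
print(f['origin'])
# scene check: bar top
```

```text
88 lid centre [530.71560217 -11.81497533]
89.5 lid centre [530.63089802 -11.80096758]
91 lid centre [530.54619387 -11.78695982]
93 lid centre [530.433255   -11.76828281]
spin centre (sq) [529.64417134 -11.76574308]
pulse [530.46174504 -11.00636211]
[462.20009922  -1.02905527 303.94189011]
```

Call:
{"op": "drive_tool", "data": {
  "series": [
    [1, [0, 0, 2], [0, 0, 0]],
    [1, [0, 0, 4], [0, 0, 0]],
    [1, [0, 0, 5], [0, 0, 0]],
    [1, [0, 0, 5], [0, 0, 0]],
    [1, [0, 0, 5], [0, 0, 0]]
  ]
}}

```text
time_s: 16.6
ee_pos: [529.1, -11.5, 128.9]
ee_rot: [180.0, -0.0, 81.2]
force: [0.5, -0.3, -1.4]
gripper_width: 12.9
```

Call:
{"op": "drive_tool", "data": {
  "series": [
    [1, [0, 0, 0], [0, 0, 0]],
    [1, [0, 0, 0], [0, 0, 0]],
    [1, [0, 0, 0], [0, 0, 0]],
    [1, [0, 0, 0], [0, 0, 0]],
    [1, [0, 0, 0], [0, 0, 0]]
  ]
}}

```text
time_s: 17.1
ee_pos: [529.1, -11.5, 129.0]
ee_rot: [180.0, -0.0, 81.2]
force: [0.4, 0.9, -2.2]
gripper_width: 12.8
```

Run:
```python
from h import *
f=snap('wrist','w12'); s=env.state(); print(s['ee_pos'],s['ee_rot'],s['force'],s['gripper_width'])
a=cv2.cvtColor(f['image'],cv2.COLOR_RGB2BGR)
cv2.imwrite('pics/c19.png',cv2.resize(a[130:280,200:430],None,fx=3.4,fy=3.4,interpolation=cv2.INTER_CUBIC))
```

```text
[529.05899134 -11.50889653 128.93838493] [ 1.79999081e+02 -4.69308774e-03  8.11598969e+01] [-0.91152073 -0.3392255  -1.99325488] 12.815117476249101
```

View pics/c19.png

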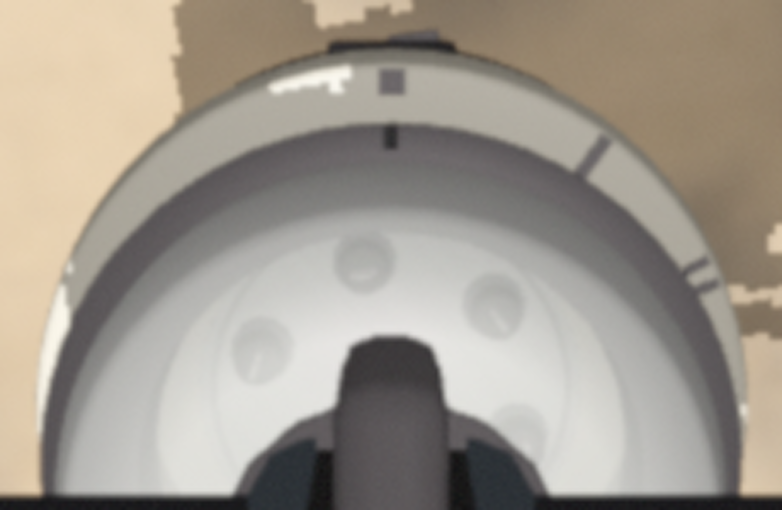

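Run:
```python
from h import *
f=ld('w12'); U=lambda c: un(c,200,130,3.4)
y=np.radians(81.15); ty=np.array([np.sin(y),-np.cos(y)])
for z in (84,86): print(z,'lid centre',ray(f,*U((390.5,123)),z)[:2]+57*ty)
print('spin (sq)',ray(f,*U((392,81)),62)[:2]+60.8*ty)
for c,a,r in [((592,157),136.1,59.5),((701,275),108.1,60.5)]:
  a=np.radians(a); print(ray(f,*U(c),62)[:2]-r*np.array([np.cos(a),np.sin(a)]))
```

```text
84 lid centre [531.30877889 -12.1583453 ]
86 lid centre [531.19116437 -12.13915563]
spin (sq) [529.49362166 -11.62655719]
[530.13126465 -11.66143998]
[529.28402691 -11.52072032]
```

Run:
```python
from h import *
f=ld('w12'); U=lambda c: un(c,200,130,3.4)
y=np.radians(81.15); ty=np.array([np.sin(y),-np.cos(y)])
print('bar bottom front z53',ray(f,*U((391,337)),71+53)[:2]+33*ty,'top',ray(f,*U((391,388)),71+85)[:2]+33*ty)
f=ld('w8');U=lambda c: un(c,240,155,4); y=np.radians(141.03); ty=np.array([np.sin(y),-np.cos(y)])
T=np.array([540.5,230.7])
for n,c,z,r in [('rim',(291,21),13,57),('barbot',(292,165),53,33),('bartop',(291,190),85,33),('barrear',(295,535),85,-33)]:
  p=ray(f,*U(c),z)[:2]+r*ty; print(n,p,'along ty rel TCP',(p-T)@ty)
# scene: bar in s11, rim silhouettes
g=ld('s11')
V=lambda c: un(c,300,225,3.7)
print('collar scene bias known: spinner scene (528.3,-10.7)')
L=V((172,330));R_=V((458,330)); print(ray(g,*L,89.5),ray(g,*R_,89.5), (ray(g,*L,89.5)+ray(g,*R_,89.5))/2)
```

```text
bar bottom front z53 [532.44813894 -12.26137016] top [531.16698648 -12.05960666]
rim [542.50871474 231.16039899] along ty rel TCP 1.6212564746982252
barbot [542.94207598 232.27018341] along ty rel TCP 2.7566332111746688
bartop [542.99083942 232.31474451] along ty rel TCP 2.8219463469208956
barrear [540.47742505 230.13682788] along ty rel TCP -0.45205014299931373
collar scene bias known: spinner scene (528.3,-10.7)
[484.62450843  23.22699893  89.5       ] [577.67597081 -44.19355971  89.5       ] [531.15023962 -10.48328039  89.5       ]
```

Call:
{"op": "drive_tool", "data": {
  "series": [
    [1, [0.2, -1.6, 0], [0, 0, 0]],
    [1, [0.2, -1.6, 1], [0, 0, 0]],
    [1, [0.2, -1.6, 2], [0, 0, 0]],
    [1, [0.2, -1.6, 2], [0, 0, 0]],
    [1, [0.2, -1.6, 2], [0, 0, 0]]
  ]
}}

```text
time_s: 17.65
ee_pos: [527.5, -11.1, 126.9]
ee_rot: [-180.0, -0.0, 81.2]
force: [-0.5, -0.0, -1.5]
gripper_width: 12.8
```

Call:
{"op": "drive_tool", "data": {
  "series": [
    [1, [0, 0, 2], [0, 0, 0]],
    [1, [0, 0, 4], [0, 0, 0]],
    [1, [0, 0, 6], [0, 0, 0]],
    [1, [0, 0, 7], [0, 0, 0]],
    [1, [0, 0, 7], [0, 0, 0]]
  ]
}}

```text
time_s: 18.15
ee_pos: [527.4, -11.1, 119.7]
ee_rot: [-180.0, -0.0, 81.2]
force: [-0.1, -0.8, -1.3]
gripper_width: 12.5
```

Run:
```python
from h import *
f=snap('wrist','w13'); g=snap('scene','s13');s=env.state(); print(s['ee_pos'],s['ee_rot'],s['force'],s['gripper_width'])
a=cv2.cvtColor(f['image'],cv2.COLOR_RGB2BGR)
b=cv2.cvtColor(g['image'],cv2.COLOR_RGB2BGR)
cv2.imwrite('pics/c20.png',np.hstack([cv2.resize(a[130:280,200:430],(500,326),interpolation=cv2.INTER_CUBIC),cv2.resize(b[275:385,325:440],(300,326),interpolation=cv2.INTER_CUBIC)]))
```

```text
[527.51613599 -11.08511284 119.8958436 ] [-1.79997424e+02 -2.32095334e-03  8.11609679e+01] [ 0.05307458 -0.00944811 -2.09370513] 12.886454922991078
```

View pics/c20.png

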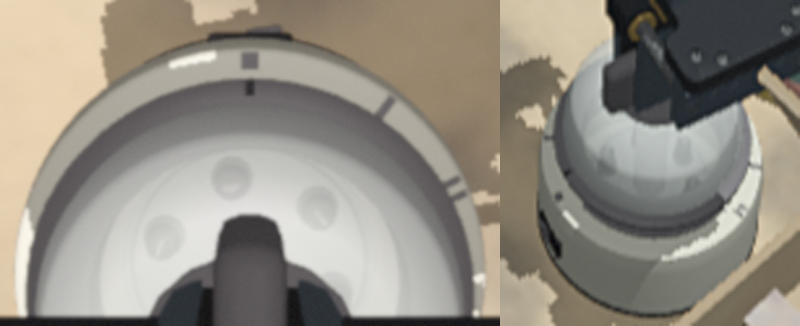

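Call:
{"op": "drive_tool", "data": {
  "series": [
    [1, [0, 0, 1], [0, 0, 0]],
    [1, [0, 0, 2], [0, 0, 0]],
    [1, [0, 0, 3], [0, 0, 0]],
    [1, [0, 0, 4], [0, 0, 0]],
    [1, [0, 0, 4], [0, 0, 0]]
  ]
}}

```text
time_s: 18.75
ee_pos: [527.4, -11.1, 115.8]
ee_rot: [-180.0, -0.0, 81.2]
force: [0.7, -0.5, -1.6]
gripper_width: 13.1
```

Call:
{"op": "drive_tool", "data": {
  "series": [
    [1, [0, 0, 1], [0, 0, 0]],
    [1, [0, 0, 2], [0, 0, 0]],
    [1, [0, 0, 3], [0, 0, 0]],
    [1, [0, 0, 4], [0, 0, 0]],
    [1, [0, 0, 4], [0, 0, 0]]
  ]
}}

```text
time_s: 19.25
ee_pos: [527.4, -11.1, 111.8]
ee_rot: [-180.0, -0.0, 81.2]
force: [0.6, -0.5, -2.1]
gripper_width: 13.0
```

Call:
{"op": "drive_tool", "data": {
  "series": [
    [1, [0, 0, 1], [0, 0, 0]],
    [1, [0, 0, 2], [0, 0, 0]],
    [1, [0, 0, 3], [0, 0, 0]],
    [1, [0, 0, 4], [0, 0, 0]],
    [1, [0, 0, 4], [0, 0, 0]]
  ]
}}

```text
time_s: 19.75
ee_pos: [527.4, -11.0, 107.8]
ee_rot: [-180.0, -0.0, 81.2]
force: [0.6, -0.1, -1.0]
gripper_width: 12.9
```

Call:
{"op": "drive_tool", "data": {
  "series": [
    [1, [0, 0, 0.5], [0, 0, 0]],
    [1, [0, 0, 1], [0, 0, 0]],
    [1, [0, 0, 1.5], [0, 0, 0]],
    [1, [0, 0, 1.5], [0, 0, 0]],
    [1, [0, 0, 1.5], [0, 0, 0]]
  ]
}}

```text
time_s: 20.25
ee_pos: [527.6, -11.1, 107.1]
ee_rot: [180.0, -0.0, 81.2]
force: [-2.5, -0.5, 5.7]
gripper_width: 12.8
```

Run:
```python
from h import *
f=snap('wrist','w14'); g=snap('scene','s14');s=env.state(); print(s['ee_pos'],s['ee_rot'],s['force'],s['torque'],s['gripper_width'])
a=cv2.cvtColor(f['image'],cv2.COLOR_RGB2BGR)
b=cv2.cvtColor(g['image'],cv2.COLOR_RGB2BGR)
cv2.imwrite('pics/c21.png',np.hstack([cv2.resize(a[130:280,200:430],(500,326),interpolation=cv2.INTER_CUBIC),cv2.resize(b[275:385,325:440],(300,326),interpolation=cv2.INTER_CUBIC)]))
```

```text
[527.56362013 -11.05433076 107.05305163] [ 1.79972137e+02 -8.60118203e-03  8.11616738e+01] [-1.89990742 -0.42618215  5.15861894] [0.04788061 0.49597172 0.00638449] 12.542362171432496
```

View pics/c21.png

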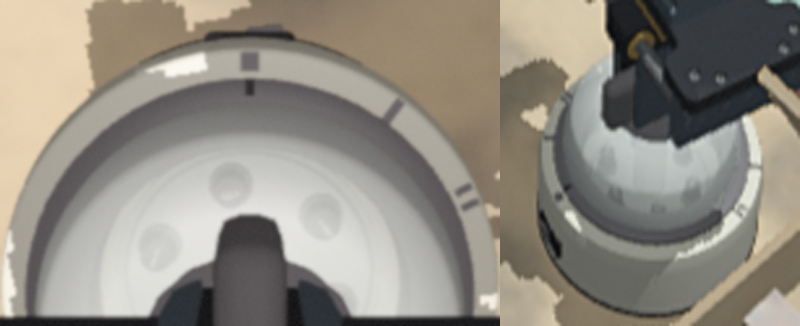

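Call:
{"op": "drive_tool", "data": {
  "series": [
    [1, [0.12, 0, 0], [0, 0, 0.06]],
    [1, [0.24, 0.02, 0], [0, 0, 0.12]],
    [1, [0.36, 0.03, 0], [0, 0, 0.18]],
    [1, [0.48, 0.06, 0], [0, 0, 0.24]],
    [1, [0.6, 0.09, 0], [0, 0, 0.3]]
  ]
}}

```text
time_s: 20.85
ee_pos: [527.9, -10.8, 107.1]
ee_rot: [179.9, 0.0, 63.9]
force: [-2.4, -1.3, 4.7]
gripper_width: 12.8
```

Run:
```python
from h import *
f=snap('wrist','w15');s=env.state(); print(s['ee_pos'],s['ee_rot'],s['force'],s['torque'],s['gripper_width'])
a=cv2.cvtColor(f['image'],cv2.COLOR_RGB2BGR)
cv2.imwrite('pics/c22.png',cv2.resize(a[100:300,170:460],(720,500),interpolation=cv2.INTER_CUBIC))
# frame conversion for remaining .32: in current tool frame
import math
d=2.0;th=.32;print(d*math.sin(th),d*(1-math.cos(th)))
```

```text
[527.98082947 -10.77793885 107.06456619] [1.79934854e+02 5.59144676e-03 6.37678210e+01] [-1.14761413 -1.51221261  4.6694163 ] [ 0.004897    0.33533343 -0.05144442] 12.909088342675094
0.6291331212322355 0.10152916383511834
```

View pics/c22.png

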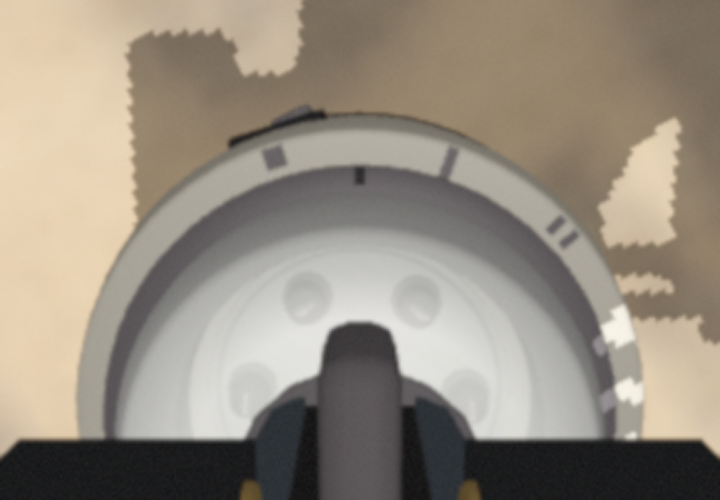

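Lid turns rigidly with the tool and its tick is halfway to the long ridge. I continue with the other half.

Call:
{"op": "drive_tool", "data": {
  "series": [
    [1, [0.12, 0, 0], [0, 0, 0.06]],
    [1, [0.24, 0.02, 0], [0, 0, 0.12]],
    [1, [0.36, 0.03, 0], [0, 0, 0.18]],
    [1, [0.48, 0.06, 0], [0, 0, 0.24]],
    [1, [0.6, 0.09, 0], [0, 0, 0.3]]
  ]
}}

```text
time_s: 21.4
ee_pos: [528.1, -10.4, 107.1]
ee_rot: [179.9, 0.0, 46.7]
force: [-2.7, -1.7, 5.6]
gripper_width: 12.5
```

Call:
{"op": "drive_tool", "data": {
  "series": [
    [1, [0, 0, 0], [0, 0, 0.02]],
    [1, [0, 0, 0], [0, 0, 0.02]],
    [1, [0, 0, 0], [0, 0, 0.02]],
    [1, [0, 0, 0], [0, 0, 0.02]],
    [1, [0, 0, 0], [0, 0, 0.02]]
  ]
}}

```text
time_s: 21.9
ee_pos: [528.2, -10.4, 107.1]
ee_rot: [179.9, -0.0, 45.7]
force: [-1.9, -2.1, 6.1]
gripper_width: 12.7
```

Run:
```python
from h import *
f=snap('wrist','w16');g=snap('scene','s16');s=env.state(); print(s['ee_pos'],s['ee_rot'],s['force'],s['torque'],s['gripper_width'])
a=cv2.cvtColor(f['image'],cv2.COLOR_RGB2BGR)
cv2.imwrite('pics/c23.png',cv2.resize(a[100:300,170:460],(720,500),interpolation=cv2.INTER_CUBIC))
```

```text
[528.17501419 -10.36738896 107.0704073 ] [ 1.79945471e+02 -4.89128521e-04  4.56626455e+01] [-1.61800342 -1.31176151  4.84919059] [-0.13234407  0.4074786   0.06850569] 12.860251261986534
```

View pics/c23.png

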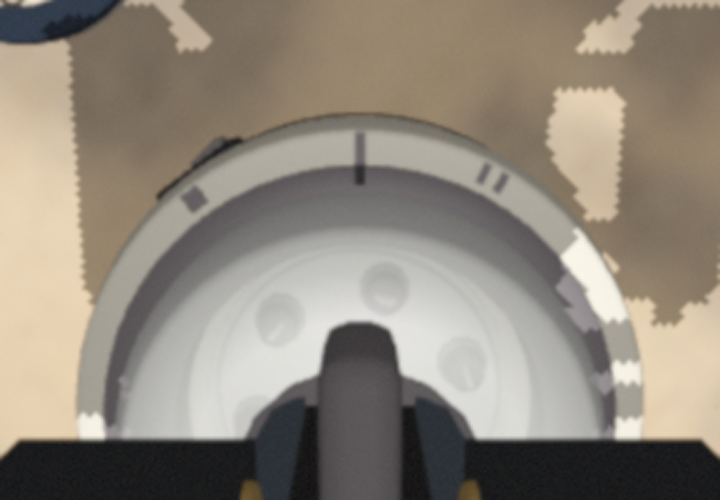

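View pics/s16.png

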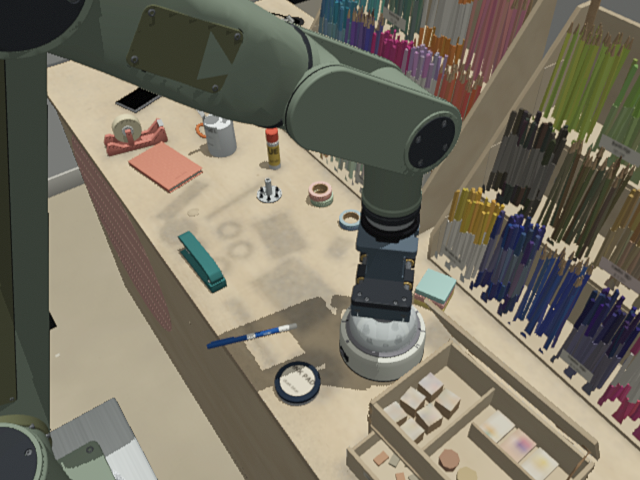

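Call:
{"op": "drive_tool", "data": {
  "series": [
    [1, [0, 0, 0], [0, 0, 0]],
    [1, [0, 0, 0], [0, 0, 0]],
    [1, [0, 0, 0], [0, 0, 0]],
    [1, [0, 0, 0], [0, 0, 0]],
    [1, [0, 0, 0], [0, 0, 0]]
  ]
}}

```text
time_s: 22.5
ee_pos: [528.2, -10.4, 107.1]
ee_rot: [179.9, -0.0, 45.7]
force: [-1.7, -1.3, 5.0]
gripper_width: 12.9
```

Run:
```python
from h import *
s=env.state(); print(s['time_s'],s['ee_pos'],s['ee_rot'],s['force'],s['qvel'],s['gripper_width'])
print(env.job_done())
```

```text
22.5 [528.20062734 -10.37369228 107.07373906] [ 1.79944417e+02 -2.44112475e-03  4.56611569e+01] [-1.65202114 -1.33260948  4.97091532] [ 0.06055994 -0.00647868 -0.00877355 -0.03032382  0.05919324  0.06790463] 12.936656008689178
the job is handed in; nothing more can be done
None
```

The job is handed in at 22.5 s, with the lid on, turned to the pulse mark and still gripped against the spring. No verdict came back, so success rests on the checks below.

- **Rotor:** I lowered the larger rotor onto the spindle without noticeable force. The TCP stopped at 64 mm, which puts the underside at its 30 mm seat. I then let go, and the picture showed it upright and centred.
- **Lid:** It went down through the notches and met the collar at the predicted height, TCP 107 mm, with about 6 N upward. I then twisted it about 0.62 rad clockwise in two moves.
- **Last checks:** The lid's tick lines up with the long ridge and is well short of the lock ridges. The bar is 35.5° from the notch line, the arm is at rest, and the grip reads 12.9 mm at 45 N. I could not read the ring joint itself.
- **Bystanders:** The last scene picture showed the washi tape and the sticky-note cube where they had been. The arm hid the sharpener there, and I had only glimpsed it in earlier wrist views. I did not measure any of their positions at the end.

**Disagreements:** the cameras differed by 1–2 mm on where the spinner was. The lid sat about 1.6–2 mm off the tool's centre in the grip. I shifted it 1.6 mm back before lowering and turned it about the spinner's axis instead of the tool's.

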